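# Put away the chilling balls and check the espresso cups

### The arm

A 6-joint arm with a two-finger parallel gripper is mounted at the origin on the work surface. World frame = base frame: x ahead of the robot, y to its left, z up, the work surface at z = 0. Lengths are in m, angles in degrees, forces in N, time in s.
With the tool pointing down it reaches from about 0.375 to 0.9 m from the base axis. Payload 3.1 kg.
Tool frame: the origin (TCP) lies on the front face of the gripper's body, between the roots of the fingers; the fingertips stand 70 mm ahead of it and the grasp point (between the pads) lies 51 mm ahead of it (bot.tip_extent is the distance from the TCP to the fingertips, in m); z points along the fingers, x is the direction in which the jaws open and shut, and the axes are right-handed (so a half turn about z gives the same grasp; the last joint's range is limited). The gripper opens to 87 mm and grips with 3 to 60 N. Pads are 19 mm wide; open, the fingers measure 117 mm over their backs; the gripper's body (75 mm by 190 mm) begins 51 mm behind the grasp point.
Start: joints at [66.95, 30.224, 82.088, -0, 67.689, -10.227], TCP at [0.139, 0.609, 0.292] pointing down, gripper open.
Joint ranges: [-176.69, 176.69], [-43.24, 126.21], [12.49, 139.97], [-82, 262], [0, 151.66], [-163.58, 163.58]. Speed limits (degrees/s): [159.86, 159.86, 180, 180, 180, 180].

### API

Orientations are given as a 3x3 rotation matrix whose columns are the frame's x, y, z axes.
In Python, from rig import bot, viewer, ticket gives the robot as it stands. The module is installed in compiled form; this text tells all that it offers.
- The arm moves only by the tool arm_command, never from a script. Its argument "targets" is a list of rows, each an object with "rot": the turn, a rotation vector about the tool's x, y, z in degrees, a list of three; "offset": the shift along the tool's x, y, z in cm, a list of three; "gripper": the closure, from 0 (fully open) to 1 (shut). A call has 1 to 8 rows; each row is the pose to reach, as a shift and turn from the pose commanded when the call began, along the tool's axes at that moment; what a row does not reach only later rows make up. A row lasts 1/10 s, in which the tool goes at most 50 mm and 8.59 degrees, less where a joint would pass 70% of its speed; a pose out of reach is approached as far as the arm can. A call with a gripper value outside its range is refused whole. The fingers move at their own pace and stop on an object; the grip force is fixed at half the most. Time passes only in rows, so rows that repeat a pose let the fingers close. It gives the time, the measured TCP pose, the force and the opening at its end, in the units of the state.
- bot.read_state(): the state, without advancing time (a new reading comes with each control period).
- viewer.capture(name): name is "side" or "top" or "wrist"; returns a dict with "frame" (400x640x3 uint8, red, green, blue), "fx", "fy", "cx", "cy" (pixels), "view" (4x4, takes a point from world to camera coordinates). Camera axes: x right, y down, z forward; pixel columns grow to the right and rows downward; lengths in m; the calibration is good to about 2 mm. The wrist camera is an equidistant fisheye: a pixel r from the principal point sees the ray r / f radians off the axis. A picture is of the moment at which its call begins. There is no depth.
- ticket.hand_in(): hands the job in, once; it reports no verdict.
The state is a dict: "time_s": time; "joint_positions": joint angles; "qvel": joint speeds; "tau": joint torques, N m; "position": TCP position; "tcp_rot": TCP orientation; "force": force on the tool from outside, world axes, zero at the start; "moment": the same for the moment, N m; "opening": opening from 0.0 (shut) to 1.0 (fully open).
Only numpy, scipy, OpenCV 4.12 (cv2) and the standard library are available. Lean on these libraries where they do the work, as an engineer would, in place of code of your own. Each camera call takes 0.05 s, during which the arm holds its last target. There are 200 camera calls.

### The job

The washed steel chilling balls were left to dry in the two espresso cups in the dish rack. One cup at a time: empty its balls into the shallow glass dish, bringing the rim right down to the dish before you tip so that none bounces out, then hold the emptied cup level in front of the lamp so I can look for chips, pausing with its left side, then its front, then its right side to the light (left and right as seen with the handle towards you), and stand it upright on the wooden tray before you fetch the other. Finish with every ball in the dish and both cups on the tray, and leave the other things on the sill where they are.

Things in the scene. Friction and masses are not known exactly. Their poses are not given: they have to be found in the camera images.
- cup_a: white flared espresso cup, 42 high, outer radius 23 at the foot, 36 at the rim, wall 3.5, inner floor 5 up, 150 g. Origin: centre of underside, z up. Solid flat ear handle on its -x side: slab 10 thick (along y), out to x = -64, z = 12 to 38; 28 of it is clear of the rim. Left side = +y, front = +x, right side = -y. Starts in the rack, handle to the robot
- cup_b: the second cup, the same in every way as cup_a. Both start in the front half of the rack, handles pointing to its -x, give or take 1 rad, each holding 1 to 4 balls; either may go first. A full cup (up to 0.28 kg) hangs off-centre from its handle: grip firmly, about 40 N
- cup_a_rim (a point): centre of the mouth of cup_a, 42 above its origin on its axis. Balls begin to roll out when the cup is tipped about 75 degrees, all are out at 90
- cup_b_rim (a point): centre of the mouth of cup_b, 42 above its origin on its axis. Balls begin to roll out when the cup is tipped about 75 degrees, all are out at 90
- ball1_center (a point): centre of a steel drink-chilling ball, 18 in diameter, 24 g; at the start in one of the cups (some balls may be absent)
- ball2_center (a point): centre of a steel drink-chilling ball, 18 in diameter, 24 g; at the start in one of the cups (some balls may be absent)
- ball3_center (a point): centre of a steel drink-chilling ball, 18 in diameter, 24 g; at the start in one of the cups (some balls may be absent)
- ball4_center (a point): centre of a steel drink-chilling ball, 18 in diameter, 24 g; at the start in one of the cups (some balls may be absent)
- ball5_center (a point): centre of a steel drink-chilling ball, 18 in diameter, 24 g; at the start in one of the cups (some balls may be absent)
- ball6_center (a point): centre of a steel drink-chilling ball, 18 in diameter, 24 g; at the start in one of the cups (some balls may be absent)
- ball7_center (a point): centre of a steel drink-chilling ball, 18 in diameter, 24 g; at the start in one of the cups (some balls may be absent)
- ball8_center (a point): centre of a steel drink-chilling ball, 18 in diameter, 24 g; at the start in one of the cups (some balls may be absent)
- dish: fixed shallow round dish of green glass, 160 across the rim and 24 high outside; flat floor 5 up, about 110 across, sides sloping out to the rim, wall 5. Origin: centre of the underside, z up
- tray: fixed wooden serving tray, 200 (its x) by 240 (its y), floor 8 above the sill, with a lip 8 wide rising 8 above the floor all round. Origin: centre of the underside. At the start it is empty; both cups belong on it at the end
- rack: fixed grey plastic dish rack, 300 (its x) by 340 (its y). Drain floor 18 above the sill; front (-x) and side walls 20 above that floor, rails 60 above it round the back half. Cups stand in its front half; a glass saucer on edge (middle), canister and spoon holder in its back half. Origin: centre of underside, x towards its back
- lamp: fixed desk lamp on a round base; its round head, 96 across, centre 160 above the sill, shines along the lamp's -x. Origin: on the sill below the head's face; the base and neck are behind it, on +x
- lamp_face (a point): centre of the lamp's lit face, 160 above the sill. A cup counts as shown while it is held level and still in front of the face at about the head's height, its axis 70 to 220 from the face, the named side squarely towards the light (within about 20 degrees)
- canister: bystander: orange plastic canister, 72 across, 110 high, lid screwed shut, in the rack's back corner; origin under its centre
- spoon_holder: bystander: steel teaspoon holder, 56 across, 85 high (spoons to 142), in the rack's other back corner
- phin: bystander: aluminium drip coffee filter, 84 across, 72 high; this, the jug and the jar stand about the sill in any of three places
- milk_jug: bystander: steel milk jug, 72 across, 85 high
- sugar_jar: bystander: amber glass sugar jar, 68 across, 85 high
Mind the look-alikes: they are no part of the job. What is shaped like the cup_b but orange or pink is not meant.

How it is judged:
By the outcome, as a careful person would: the job done as asked, in the order asked, and still so for the second after the job is handed in, with the robot touching nothing.
Of ball1, ball2, ball3, ball4, ball5, ball6, ball7, ball8 only 5 to 8 are there at a start; the rules pass over those that are not, and their reading is None.
At some moment in a run one of cup_a, cup_b may be knocked a few centimetres aside while the robot is not near it.
It also fails if it takes over 200 s, if anything falls off the work surface, if the arm or the gripper's body presses on something with over 40 N, if the wrist force passes 120 N, or if a joint passes its speed limit or range.

## Working session

There is one attempt and no reset: what is moved stays moved. The work goes in short steps, Python scripts to look and compute and a tool call to move; the robot and the scene stay as the last step left them, time stands still between calls to the robot, and variables do not carry over. Pictures are saved under pics/ and viewed, about 12 in all and at most 16, crops included, and the job is handed in when it is done.

Besides the shell and the picture viewer there is one more tool, called as a command line: name --argument value ..., lists and objects as JSON in quotes. arm_command: Moves the arm, as the interface text tells. Its arguments: {"type":"object","properties":{"targets":{"type":"array"}},"required":["targets"]}

```bash
mkdir -p pics
python3 - <<'E'
from rig import bot, viewer
import cv2,numpy as np
s=bot.read_state(); print(s['time_s'],s['position'],np.round(s['tcp_rot'],3),s['opening'])
for n in ("top","side"):
    c=viewer.capture(n); cv2.imwrite(f"pics/{n}0.png",cv2.cvtColor(c['frame'],cv2.COLOR_RGB2BGR))
    print(n,c['fx'],c['fy'],c['cx'],c['cy'],np.round(c['view'],4).tolist())
E
```

```text
0.0 [0.13842826 0.60886745 0.29126825] [[ 0.222  0.975 -0.001]
 [ 0.975 -0.222 -0.002]
 [-0.002 -0.    -1.   ]] 0.9988220012110293
top 515.0829261240535 515.0829261240535 322.5943098663501 199.25503648964525 [[0.0183, -0.9997, 0.0188, -0.0295], [-0.9858, -0.0211, -0.1665, 0.5117], [0.1668, -0.0155, -0.9859, 1.5278], [0.0, 0.0, 0.0, 1.0]]
side 420.054839955901 420.054839955901 319.3931898278924 202.91015485970868 [[-0.9804, 0.197, -0.0054, 0.5132], [0.1355, 0.654, -0.7442, 0.0139], [-0.1431, -0.7304, -0.6679, 1.7799], [0.0, 0.0, 0.0, 1.0]]
```

View pics/top0.png

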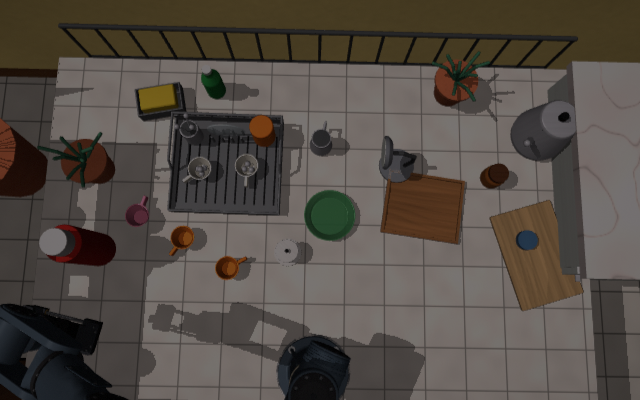

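View pics/side0.png

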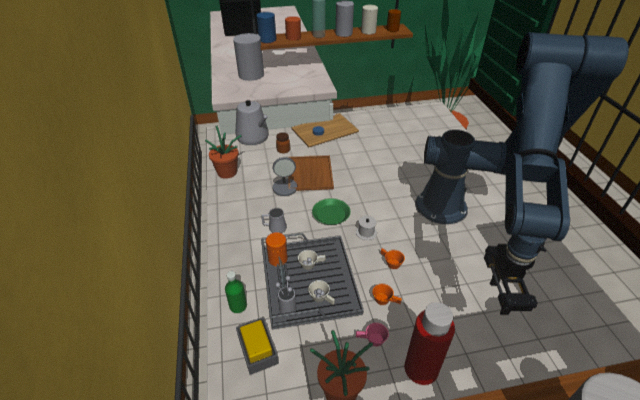

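Top view: white cups at (200,170) and (246,167) in the rack's front half. The look-alikes are orange at (182,238) and (228,267), and pink at (138,213). Dish (330,215), lamp (397,165), tray (423,208), phin (287,252). Next, an enlarged crop to confirm the cups.

```bash
cat > h.py <<'E'
import numpy as np,cv2
from rig import bot,viewer
def snap(n,name=None,crop=None,k=1):
    c=viewer.capture(n); im=cv2.cvtColor(c['frame'],cv2.COLOR_RGB2BGR)
    if name:
        o=im
        if crop: x0,y0,x1,y1=crop; o=im[y0:y1,x0:x1]
        cv2.imwrite(f"pics/{name}.png",cv2.resize(o,None,fx=k,fy=k,interpolation=cv2.INTER_CUBIC))
    return c
def pt(c,u,v,z):
    V=np.array(c['view']);R=V[:3,:3];C=-R.T@V[:3,3]
    d=R.T@np.array([(u-c['cx'])/c['fx'],(v-c['cy'])/c['fy'],1]);
    return C+d*(z-C[2])/d[2]
def proj(c,p):
    V=np.array(c['view']);q=V[:3,:3]@np.array(p)+V[:3,3]
    return np.array([c['cx']+c['fx']*q[0]/q[2],c['cy']+c['fy']*q[1]/q[2]])
E
python3 - <<'E'
from h import *
c=snap("top")
im=cv2.cvtColor(c['frame'],cv2.COLOR_RGB2BGR)
a=cv2.resize(im[105:220,160:290],None,fx=5,fy=5,interpolation=cv2.INTER_CUBIC); cv2.imwrite("pics/c1.png",cv2.convertScaleAbs(a,alpha=1.5))
a=cv2.resize(im[120:250,295:475],None,fx=4.4,fy=4.4,interpolation=cv2.INTER_CUBIC); cv2.imwrite("pics/c2.png",cv2.convertScaleAbs(a,alpha=1.5))
E
```

```text
(no output)
```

View pics/c1.png

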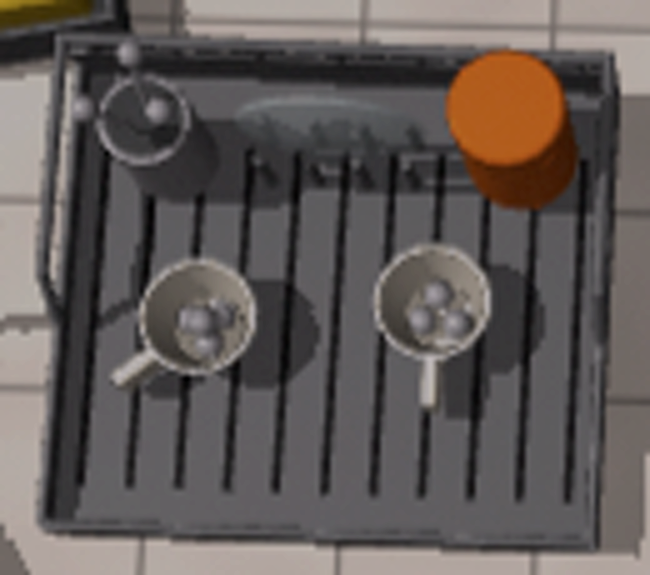

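View pics/c2.png

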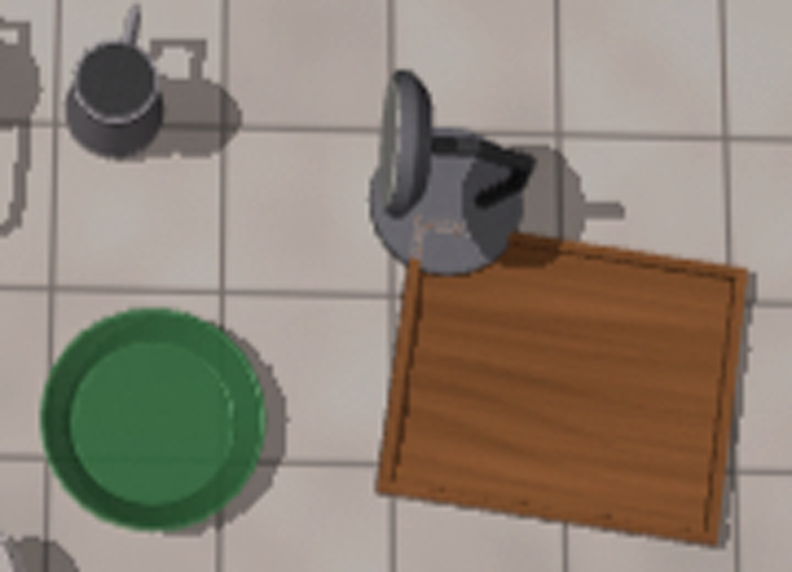

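Run:
```python
from h import *
np.set_printoptions(precision=4,suppress=True)
c=snap("top")
f1=lambda a,b,z:pt(c,160+a/5-.4,105+b/5-.4,z)
f2=lambda a,b,z:pt(c,295+a/4.4-.4,120+b/4.4-.4,z)
for n,a,b,t in(("L",198,316,(118,379)),("R",433,300,(428,407))):
    p=f1(a,b,.060);q=f1(*t,.056);print(n,p,q,np.hypot(*(q-p)[:2]),np.degrees(np.arctan2(*(q-p)[1::-1])))
print("rack corners",[f1(*t,.038) for t in((40,528),(600,548))])
print("saucer",f1(310,130,.07),f1(240,110,.07),f1(410,110,.07))
print("dish",f2(153,420,.024),f2(42,420,.024),f2(265,420,.024))
print("tray",[f2(*t,.016)[:2] for t in((413,258),(748,270),(718,546),(377,493))],np.mean([f2(*t,.016)[:2] for t in((413,258),(748,270),(718,546),(377,493))],0))
print("lamp face rim ends",f2(397,72,.16),f2(390,217,.16),"mid",f2(393,145,.16),"base",f2(445,202,.015))
print("jug",f2(117,82,.085),"phin",pt(c,287,252,.03))
```

```text
L [0.5981 0.3571 0.06  ] [0.5589 0.404  0.056 ] 0.06112610484040566 129.93092984074647
R [0.6113 0.2153 0.06  ] [0.5457 0.2161 0.056 ] 0.06557971664712096 179.37293164622574
rack corners [array([0.4694, 0.4499, 0.038 ]), array([0.4642, 0.1105, 0.038 ])]
saucer [0.7137 0.2935 0.07  ] [0.7253 0.3367 0.07  ] [0.7279 0.2331 0.07  ]
dish [ 0.4667 -0.0413  0.024 ] [0.4651 0.0361 0.024 ] [ 0.4683 -0.1196  0.024 ]
tray [array([ 0.588 , -0.2249]), array([ 0.5846, -0.4644]), array([ 0.3872, -0.4378]), array([ 0.4195, -0.1991])] [ 0.4948 -0.3315]
lamp face rim ends [ 0.6815 -0.1937  0.16  ] [ 0.584 -0.189  0.16 ] mid [ 0.6321 -0.191   0.16  ] base [ 0.6297 -0.2481  0.015 ]
jug [ 0.6924 -0.011   0.085 ] phin [0.3506 0.085  0.03  ]
```

Confirmed in the crops: two white cups holding steel balls, left with 4 and right with 3. Left rim at crop (198,316) with its handle at lower left; right rim at (433,300) with its handle towards the robot. The lamp shines towards +y. I'll start with the right cup.

```bash
cat >> h.py <<'E'
from scipy.spatial.transform import Rotation as Ro
def Rc(psi,tilt=0): return (Ro.from_euler('z',psi,degrees=True)*Ro.from_euler('y',tilt,degrees=True)).as_matrix()
def tool(cup,psi,tilt=0,p=50,g=(-.052,0,.028),back=0):
    "TCP pose holding cup with origin cup, heading psi, tipped forward tilt"
    a=np.radians(p);z=np.array([np.cos(a),0,-np.sin(a)]);x=np.array([0,1,0]);T=np.c_[x,np.cross(z,x),z]
    R=Rc(psi,tilt); return np.array(cup)+R@(np.array(g)-(.051+back)*z),R@T
def rim2org(rim,psi,tilt): return np.array(rim)-Rc(psi,tilt)@[0,0,.042]
def delta(P,R,P0=None,R0=None):
    if P0 is None:
        s=bot.read_state();P0=np.array(s['position']);R0=np.array(s['tcp_rot'])
        print('t',s['time_s'],'q',np.round(s['joint_positions'],1),'P',np.round(P0,4),'F',np.round(s['force'],1),'op',round(s['opening'],3))
    print('-> P',np.round(P,3),'offset',np.round(100*R0.T@(P-P0),2),'rot',np.round(Ro.from_matrix(R0.T@R).as_rotvec(degrees=True),2))
E
python3 - <<'E'
from h import *
P,R=tool((.611,.215,.018),0,back=.08); P=P+[0,0,.05]
delta(P,R)
P,R=tool((.611,.215,.018),0); print(P)
E
```

```text
t 0.2 q [ 67.   30.3  82.1   0.   67.7 -10.2] P [0.1385 0.6091 0.2916] F [-0.3 -0.9  0.9] op 1.003
-> P [0.475 0.215 0.196] offset [-30.95  41.54   9.56] rot [-39.85   4.55 -12.27]
[0.52621783 0.215      0.08506827]
```

arm_command --targets '[{"offset": [-31, 28, 0], "rot": [-20, 2, -6], "gripper": 0.3}, {"offset": [-31, 28, 0], "rot": [-20, 2, -6], "gripper": 0.3}, {"offset": [-31, 28, 0], "rot": [-20, 2, -6], "gripper": 0.3}, {"offset": [-31, 28, 0], "rot": [-20, 2, -6], "gripper": 0.3}, {"offset": [-31, 28, 0], "rot": [-20, 2, -6], "gripper": 0.3}, {"offset": [-31, 28, 0], "rot": [-20, 2, -6], "gripper": 0.3}, {"offset": [-31, 28, 0], "rot": [-20, 2, -6], "gripper": 0.3}, {"offset": [-31, 28, 0], "rot": [-20, 2, -6], "gripper": 0.3}]'

```text
time_s: 1.0
position: [0.3347, 0.2589, 0.2925]
tcp_rot: [[0.114, 0.932, 0.343], [0.993, -0.113, -0.024], [0.016, 0.344, -0.939]]
force: [1.0, 0.6, 0.1]
opening: 0.697
```

Run:
```python
from h import *
P,R=tool((.611,.215,.018),0,back=.08); P=P+[0,0,.05]
delta(P,R)
```

```text
t 1.0 q [ 28.6  11.6 117.7 -18.8  35.  -40.7] P [0.3347 0.2589 0.2925] F [1.  0.6 0.1] op 0.697
-> P [0.475 0.215 0.196] offset [-2.92 10.25 13.94] rot [-19.81   2.48  -6.16]
```

arm_command --targets '[{"offset": [-2.9, 10.2, 14.0], "rot": [-19.8, 2.5, -6.2], "gripper": 0.3}, {"offset": [-2.9, 10.2, 14.0], "rot": [-19.8, 2.5, -6.2], "gripper": 0.3}, {"offset": [-2.9, 10.2, 14.0], "rot": [-19.8, 2.5, -6.2], "gripper": 0.3}, {"offset": [-2.9, 10.2, 14.0], "rot": [-19.8, 2.5, -6.2], "gripper": 0.3}, {"offset": [-2.9, 10.2, 14.0], "rot": [-19.8, 2.5, -6.2], "gripper": 0.3}, {"offset": [-2.9, 10.2, 14.0], "rot": [-19.8, 2.5, -6.2], "gripper": 0.3}, {"offset": [-2.9, 10.2, 14.0], "rot": [-19.8, 2.5, -6.2], "gripper": 0.3}]'

```text
time_s: 1.7
position: [0.4927, 0.2283, 0.2295]
tcp_rot: [[0.011, 0.801, 0.599], [1.0, -0.002, -0.014], [-0.01, 0.599, -0.801]]
force: [-0.1, -0.1, 0.1]
opening: 0.702
```

Run:
```python
from h import *
P,R=tool((.611,.215,.018),0)
delta(P,R)
c=snap("wrist","w1",(120,0,520,400),1.5)
print(c['fx'],c['cx'],c['cy'],np.round(c['view'],3).tolist())
```

```text
t 1.7 q [ 18.1  26.5 116.6 -81.9  11.6   6.6] P [0.4927 0.2283 0.2295] F [-0.1 -0.1  0.1] op 0.702
-> P [0.526 0.215 0.085] offset [-1.15 -5.96 13.59] rot [-3.23  0.83 -0.11]
309.70691628693146 318.93576241882823 199.51584167476813 [[0.011, 1.0, -0.011, -0.23], [0.587, 0.003, 0.809, -0.425], [0.809, -0.015, -0.587, -0.149], [0.0, 0.0, 0.0, 1.0]]
```

View pics/w1.png

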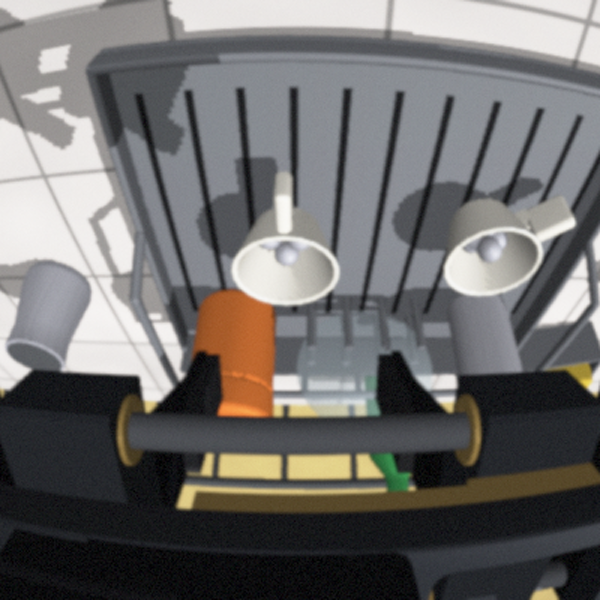

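The wrist view agrees with the layout: near cup rim centre at about (286,271), handle tip (285,173), other cup rim (493,257). This shallow pitch is close to a wrist singularity (J4 at its limit, J5 12°), so I'll grasp steeper, at 70°.

```bash
cat >> h.py <<'E'
def wpt(c,u,v,z):
    V=np.array(c['view']);R=V[:3,:3];C=-R.T@V[:3,3]
    d=np.array([u-c['cx'],v-c['cy']]);r=np.hypot(*d);th=r/c['fx'];d=d/r*np.sin(th)
    w=R.T@np.array([d[0],d[1],np.cos(th)]);return C+w*(z-C[2])/w[2]
E
sed -i 's/p=50,g=(-.052,0,.028)/p=70,g=(-.052,0,.029)/' h.py
python3 - <<'E'
from h import *
np.set_printoptions(precision=4,suppress=True)
c=snap("wrist")
for n,u,v,z in(("rimR",286,271,.06),("tipR",285,173,.056),("rimL",493,257,.06)): print(n,wpt(c,120+u/1.5,v/1.5,z))
P,R=tool((.611,.215,.018),0,back=.07); 
delta(P,R)
E
```

```text
rimR [0.6059 0.2158 0.06  ]
tipR [0.5275 0.2175 0.056 ]
rimL [0.589  0.3531 0.06  ]
t 1.8 q [ 18.2  26.4 116.9 -81.9  11.6   6.7] P [0.4898 0.2285 0.2297] F [0.  0.3 0.2] op 0.705
-> P [0.518 0.215 0.161] offset [-1.25 -1.89  7.21] rot [16.67  0.78 -0.16]
```

arm_command --targets '[{"offset": [-1.25, -1.9, 3], "rot": [16.7, 0.8, -0.2], "gripper": 0.5}, {"offset": [-1.25, -1.9, 3], "rot": [16.7, 0.8, -0.2], "gripper": 0.5}, {"offset": [-1.25, -1.9, 7.2], "rot": [16.7, 0.8, -0.2], "gripper": 0.5}, {"offset": [-1.25, -1.9, 7.2], "rot": [16.7, 0.8, -0.2], "gripper": 0.5}, {"offset": [-1.25, -1.9, 7.2], "rot": [16.7, 0.8, -0.2], "gripper": 0.5}, {"offset": [-1.25, -1.9, 7.2], "rot": [16.7, 0.8, -0.2], "gripper": 0.5}]'

```text
time_s: 2.4
position: [0.5166, 0.2161, 0.1615]
tcp_rot: [[-0.003, 0.94, 0.341], [1.0, 0.002, 0.003], [0.002, 0.341, -0.94]]
force: [0.2, 0.1, -0.6]
opening: 0.502
```

Run:
```python
from h import *
c=snap("wrist","w2",(170,50,470,350),2)
P,R=tool((.609,.2155,.018),0); 
delta(P,R)
print(np.round(Ro.from_matrix(R.T@np.array(bot.read_state()['tcp_rot'])).as_rotvec(degrees=True),1))
```

```text
t 2.45 q [ 13.1  33.8 108.7 -13.5  18.5 -65. ] P [0.5178 0.2161 0.1611] F [ 0.2 -0.1 -0.2] op 0.498
-> P [0.54  0.216 0.095] offset [-0.08 -0.21  6.96] rot [-0.06 -0.18  0.11]
[ 0.1  0.2 -0.1]
```

View pics/w2.png

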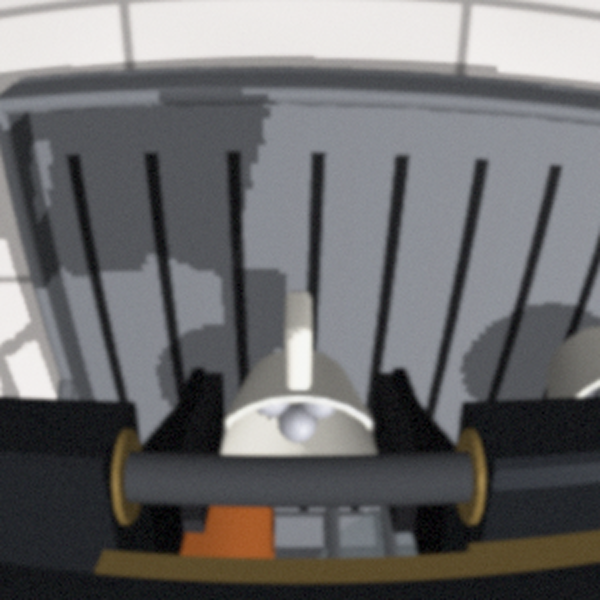

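Handle centred at (300,340) between the fingers (210 and 390). Descending and closing.

arm_command --targets '[{"offset": [-0.05, -0.2, 3], "rot": [0, 0, 0], "gripper": 0.5}, {"offset": [-0.05, -0.2, 5], "rot": [0, 0, 0], "gripper": 0.5}, {"offset": [-0.05, -0.2, 6.9], "rot": [0, 0, 0], "gripper": 0.5}, {"offset": [-0.05, -0.2, 6.9], "rot": [0, 0, 0], "gripper": 0.5}, {"offset": [-0.05, -0.2, 6.9], "rot": [0, 0, 0], "gripper": 1}, {"offset": [-0.05, -0.2, 6.9], "rot": [0, 0, 0], "gripper": 1}, {"offset": [-0.05, -0.2, 6.9], "rot": [0, 0, 0], "gripper": 1}, {"offset": [-0.05, -0.2, 6.9], "rot": [0, 0, 0], "gripper": 1}]'

```text
time_s: 3.25
position: [0.5392, 0.2152, 0.0969]
tcp_rot: [[-0.002, 0.939, 0.344], [1.0, 0.002, 0.001], [0.001, 0.344, -0.939]]
force: [-0.4, -0.3, 0.2]
opening: 0.224
```

arm_command --targets '[{"offset": [0, 0, 0], "rot": [0, 0, 0], "gripper": 1}, {"offset": [0, 0, 0], "rot": [0, 0, 0], "gripper": 1}, {"offset": [0, 0, 0], "rot": [0, 0, 0], "gripper": 1}]'

```text
time_s: 3.55
position: [0.5393, 0.2151, 0.0964]
tcp_rot: [[-0.002, 0.939, 0.343], [1.0, 0.001, 0.001], [0.001, 0.343, -0.939]]
force: [-2.6, -0.1, 4.7]
opening: 0.112
```

Gripped (opening 9.7 mm). Lift, then look with the next script.

arm_command --targets '[{"offset": [0, 0.5, -1.4], "rot": [0, 0, 0], "gripper": 1}, {"offset": [0, 1.2, -3.3], "rot": [0, 0, 0], "gripper": 1}, {"offset": [0, 2.1, -5.7], "rot": [0, 0, 0], "gripper": 1}, {"offset": [0, 3.1, -8.5], "rot": [0, 0, 0], "gripper": 1}, {"offset": [0, 4.1, -11.3], "rot": [0, 0, 0], "gripper": 1}, {"offset": [0, 4.8, -13.2], "rot": [0, 0, 0], "gripper": 1}, {"offset": [0, 5.2, -14.1], "rot": [0, 0, 0], "gripper": 1}, {"offset": [0, 5.2, -14.1], "rot": [0, 0, 0], "gripper": 1}]'

```text
time_s: 4.35
position: [0.54, 0.215, 0.247]
tcp_rot: [[-0.001, 0.939, 0.344], [1.0, 0.001, 0.001], [0.001, 0.344, -0.939]]
force: [0.6, -0.0, -2.8]
opening: 0.109
```

Run:
```python
from h import *
snap("wrist","w3",(170,50,470,350),1.6)
for n,a in(("hi",tool((.50,.0,.16),-45)),("above",tool((.467,-.025,.11),-90)),("level",tool((.467,-.025,.031),-90)),("t60",tool(rim2org((.467,-.025,.06),-90,60),-90,60)),("t100",tool(rim2org((.467,-.025,.056),-90,100),-90,100))):
    print(n,np.round(a[0],3),np.round(a[1][:,2],2))
P,R=tool((.50,.03,.16),-45); delta(P,R)
P2,R2=tool((.467,-.025,.11),-90); delta(P2,R2,P,R)
```

```text
hi [0.451 0.049 0.237] [ 0.24 -0.24 -0.94]
above [0.467 0.044 0.187] [ 0.   -0.34 -0.94]
level [0.467 0.044 0.108] [ 0.   -0.34 -0.94]
t60 [ 0.467 -0.021  0.138] [-0.    0.64 -0.77]
t100 [ 0.467 -0.071  0.118] [-0.    0.98 -0.17]
t 4.4 q [ 12.4  26.3 102.5  -7.9  31.9 -71.7] P [0.5393 0.2148 0.2457] F [-0.1  0.2 -2.7] op 0.111
-> P [0.451 0.079 0.237] offset [-13.56  -8.63  -2.2 ] rot [-3.000e-02 -1.541e+01  4.236e+01]
-> P [0.467 0.044 0.187] offset [-1.31  1.66  5.93] rot [  0.   -15.39  42.29]
```

View pics/w3.png

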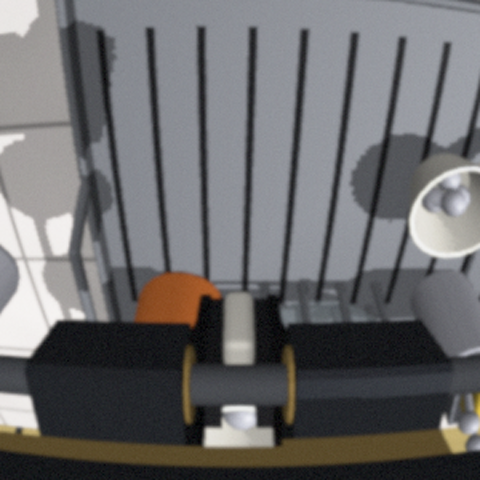

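Cup lifted, handle held at (240,330). Carrying it to the dish while turning in yaw.

arm_command --targets '[{"offset": [-2, -1.3, -0.3], "rot": [0, -2, 5.5], "gripper": 1}, {"offset": [-4.5, -2.9, -0.7], "rot": [0, -4.5, 12.4], "gripper": 1}, {"offset": [-7, -4.5, -1.1], "rot": [0, -7, 19.2], "gripper": 1}, {"offset": [-9.5, -6, -1.5], "rot": [0, -9.5, 26], "gripper": 1}, {"offset": [-11.5, -7.3, -1.9], "rot": [0, -12, 33], "gripper": 1}, {"offset": [-13, -8.3, -2.1], "rot": [0, -14.3, 39.3], "gripper": 1}, {"offset": [-13.6, -8.6, -2.2], "rot": [0, -15.4, 42.3], "gripper": 1}, {"offset": [-13.6, -8.6, -2.2], "rot": [0, -15.4, 42.3], "gripper": 1}]'

```text
time_s: 5.2
position: [0.4504, 0.0783, 0.2357]
tcp_rot: [[0.707, 0.666, 0.239], [0.707, -0.664, -0.241], [-0.002, 0.339, -0.941]]
force: [0.7, -0.5, -2.7]
opening: 0.116
```

arm_command --targets '[{"offset": [-0.2, 0.3, 0.9], "rot": [0, -2, 5.5], "gripper": 1}, {"offset": [-0.4, 0.6, 2], "rot": [0, -4.5, 12.4], "gripper": 1}, {"offset": [-0.7, 0.9, 3], "rot": [0, -7, 19.2], "gripper": 1}, {"offset": [-0.9, 1.2, 4], "rot": [0, -9.5, 26], "gripper": 1}, {"offset": [-1.1, 1.4, 5], "rot": [0, -12, 33], "gripper": 1}, {"offset": [-1.3, 1.6, 5.6], "rot": [0, -14.3, 39.3], "gripper": 1}, {"offset": [-1.3, 1.7, 5.9], "rot": [0, -15.4, 42.3], "gripper": 1}, {"offset": [-1.3, 1.7, 5.9], "rot": [0, -15.4, 42.3], "gripper": 1}]'

```text
time_s: 6.0
position: [0.4689, 0.0444, 0.1864]
tcp_rot: [[1.0, 0.002, 0.001], [0.002, -0.94, -0.341], [-0.0, 0.341, -0.94]]
force: [0.6, -0.1, -2.4]
opening: 0.114
```

Run:
```python
from h import *
P,R=tool((.467,-.025,.031),-90); delta(P,R)
for t in(20,40,60,75,90,100):
    P2,R2=tool(rim2org((.467,-.025,np.interp(t,[0,60,100],[.073,.06,.056])),-90,t),-90,t); delta(P2,R2,P,R)
```

```text
t 6.0 q [  1.7  30.9 108.2 -28.7  45.2  22.7] P [0.4689 0.0444 0.1864] F [ 0.6 -0.1 -2.4] op 0.114
-> P [0.467 0.044 0.108] offset [-0.19 -2.68  7.37] rot [-0.08 -0.04  0.12]
-> P [0.467 0.028 0.125] offset [-0.    2.11 -1.07] rot [20. -0.  0.]
-> P [0.467 0.006 0.136] offset [-0.    4.59 -1.29] rot [40. -0.  0.]
-> P [ 0.467 -0.021  0.138] offset [-0.    7.12 -0.57] rot [60.  0.  0.]
-> P [ 0.467 -0.041  0.135] offset [-0.    8.92  0.41] rot [75.  0.  0.]
-> P [ 0.467 -0.06   0.126] offset [-0.   10.44  1.83] rot [90. -0.  0.]
-> P [ 0.467 -0.071  0.118] offset [-0.   11.25  2.99] rot [100.   0.   0.]
```

arm_command --targets '[{"offset": [-0.2, -0.6, 1.5], "rot": [0, 0, 0], "gripper": 1}, {"offset": [-0.2, -1.3, 3.5], "rot": [0, 0, 0], "gripper": 1}, {"offset": [-0.2, -2, 5.5], "rot": [0, 0, 0], "gripper": 1}, {"offset": [-0.2, -2.5, 6.8], "rot": [0, 0, 0], "gripper": 1}, {"offset": [-0.2, -2.7, 7.4], "rot": [0, 0, 0], "gripper": 1}, {"offset": [-0.2, -2.7, 7.4], "rot": [0, 0, 0], "gripper": 1}]'

```text
time_s: 6.6
position: [0.4658, 0.0444, 0.1081]
tcp_rot: [[1.0, 0.003, -0.0], [0.003, -0.94, -0.341], [-0.001, 0.341, -0.94]]
force: [-0.4, -0.1, -2.2]
opening: 0.11
```

arm_command --targets '[{"offset": [0, 0.7, -0.4], "rot": [7, 0, 0], "gripper": 1}, {"offset": [0, 1.4, -0.8], "rot": [14, 0, 0], "gripper": 1}, {"offset": [0, 2.25, -1.1], "rot": [21, 0, 0], "gripper": 1}, {"offset": [0, 3.2, -1.25], "rot": [29, 0, 0], "gripper": 1}, {"offset": [0, 4.2, -1.3], "rot": [37, 0, 0], "gripper": 1}, {"offset": [0, 5.2, -1.2], "rot": [45, 0, 0], "gripper": 1}, {"offset": [0, 6.2, -0.9], "rot": [53, 0, 0], "gripper": 1}, {"offset": [0, 7.1, -0.6], "rot": [60, 0, 0], "gripper": 1}]'

```text
time_s: 7.4
position: [0.4672, -0.0218, 0.1405]
tcp_rot: [[1.0, 0.006, 0.004], [0.002, -0.803, 0.595], [0.007, -0.595, -0.803]]
force: [-0.7, -0.5, -2.9]
opening: 0.114
```

Run:
```python
from h import *
c=snap("top"); im=cv2.cvtColor(c['frame'],cv2.COLOR_RGB2BGR)[130:280,270:420]
s=snap("side"); i2=cv2.cvtColor(s['frame'],cv2.COLOR_RGB2BGR)[150:270,270:390]
cv2.imwrite("pics/p60.png",np.hstack([cv2.resize(im,(400,400)),cv2.resize(i2,(400,400))]))
g=lambda t:tool(rim2org((.467,-.025,np.interp(t,[0,60,100],[.073,.06,.056])),-90,t),-90,t)
P,R=g(60); delta(P,R)
for t in(75,90,100): delta(*g(t))
```

```text
t 7.5 q [-32.3  40.2 109.   36.4  57.8 -59.4] P [ 0.4679 -0.0249  0.1381] F [ 0.5 -0.7 -2.5] op 0.111
-> P [ 0.467 -0.021  0.138] offset [-0.1  -0.32  0.3 ] rot [ 3.78 -0.3  -0.07]
t 7.5 q [-32.3  40.2 109.   36.4  57.8 -59.4] P [ 0.4679 -0.0249  0.1381] F [ 0.5 -0.7 -2.5] op 0.111
-> P [ 0.467 -0.041  0.135] offset [-0.09  1.49 -0.66] rot [18.78 -0.3  -0.03]
t 7.5 q [-32.3  40.2 109.   36.4  57.8 -59.4] P [ 0.4679 -0.0249  0.1381] F [ 0.5 -0.7 -2.5] op 0.111
-> P [ 0.467 -0.06   0.126] offset [-0.08  3.52 -1.13] rot [ 3.378e+01 -3.100e-01  1.000e-02]
t 7.5 q [-32.3  40.2 109.   36.4  57.8 -59.4] P [ 0.4679 -0.0249  0.1381] F [ 0.5 -0.7 -2.5] op 0.111
-> P [ 0.467 -0.071  0.118] offset [-0.08  4.93 -1.16] rot [ 4.378e+01 -3.100e-01  3.000e-02]
```

View pics/p60.png

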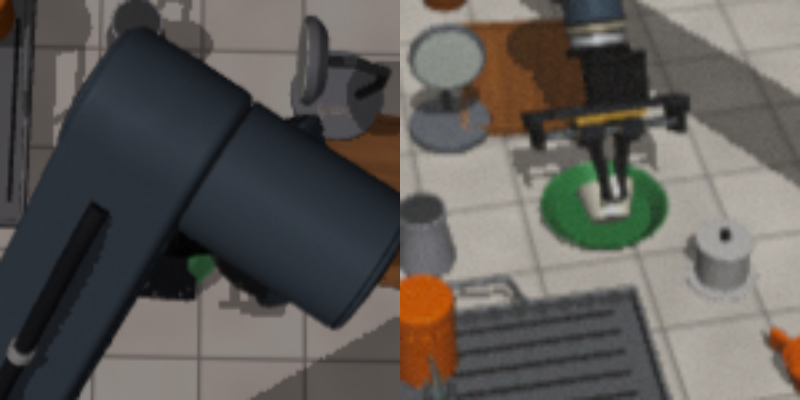

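Cup is centred in the dish at 56° of tip. Before tipping further I want the arm links' distance from the lamp, so I'll fit a quick kinematic model to the logged poses.

```bash
cat > kin.py <<'E'
import numpy as np
from scipy.optimize import least_squares
from scipy.spatial.transform import Rotation as Ro
D=[([66.95,30.224,82.088,0,67.689,-10.227],[.139,.609,.292]),([28.6,11.6,117.7,-18.8,35,-40.7],[.3347,.2589,.2925]),
([18.1,26.5,116.6,-81.9,11.6,6.6],[.4927,.2283,.2295]),([13.1,33.8,108.7,-13.5,18.5,-65],[.5178,.2161,.1611]),
([12.4,26.3,102.5,-7.9,31.9,-71.7],[.5393,.2148,.2457]),([1.7,30.9,108.2,-28.7,45.2,22.7],[.4689,.0444,.1864]),([-32.3,40.2,109,36.4,57.8,-59.4],[.4679,-.0249,.1381])]
def fk(q,p,s4=1):
    a1,L1,b,L2,e,h,L3,w,e2=p
    r=lambda ax,a:Ro.from_euler(ax,a,degrees=True)
    B=r('z',q[0]);sh=np.array([a1,0,h]);R=B*r('y',q[1]);el=sh[[0,1,2]]+0
    el=B.apply(sh)+R.apply([0,e,L1]);R=R*r('y',q[2]);
    wr=el+R.apply([b,e2,L2]);R=R*r('z',s4*q[3])*r('y',q[4])
    return B.apply(sh),el,wr,wr+R.apply([w,0,L3]),R
def fit():
    best=None
    for s4 in(1,-1):
        f=lambda p:np.concatenate([fk(q,p,s4)[3]-P for q,P in D]+[.01*(p-p0)])
        p0=np.array([0,.4,0,.4,.1,.2,.25,0,0.])
        o=least_squares(f,p0)
        if best is None or o.cost<best[0].cost:best=(o,s4)
    return best
if __name__=="__main__":
    o,s=fit();print(np.round(o.x,3),s,np.round(1000*o.fun[:21].reshape(-1,3),1))
    for q,P in D[-2:]: print([np.round(x,3) for x in fk(q,o.x,s)[:4]], np.round(fk(q,o.x,s)[4].as_matrix()[:,2],2))
E
python3 kin.py
```

```text
[ 0.     0.587  0.113  0.391  0.105  0.274  0.235 -0.     0.005] 1 [[-0.1 -0.   0.2]
 [-0.2  0.1 -0.2]
 [ 0.1  0.2  0.3]
 [ 0.   0.2 -0.1]
 [ 0.1 -0.4 -0.3]
 [ 0.1  0.1 -0.1]
 [-0.3 -0.1  0.1]]
[array([0.   , 0.   , 0.274]), array([0.298, 0.114, 0.777]), array([0.468, 0.125, 0.408]), array([0.469, 0.044, 0.186])] [ 0.   -0.34 -0.94]
[array([ 0.   , -0.   ,  0.274]), array([ 0.377, -0.113,  0.722]), array([ 0.466, -0.164,  0.328]), array([ 0.468, -0.025,  0.138])] [ 0.    0.59 -0.81]
```

```bash
cat >> kin.py <<'E'
PAR=np.array([0,.587,.113,.391,.105,.274,.235,0,.005])
LO=np.array([-176.69,-43.24,12.49,-82,0,-163.58]);HI=np.array([176.69,126.21,139.97,262,151.66,163.58])
def setup():
    global PAR; o,s=fit(); PAR=o.x
setup()
TR=None
def ik(P,R,q0):
    # tool rot = wrist R * Rz(q6+c)
    def f(q):
        k=fk(q,PAR);Rt=(k[4]*Ro.from_euler('z',q[5]+C6,degrees=True)).as_matrix()
        return np.r_[(k[3]-P)*10,Ro.from_matrix(R.T@Rt).as_rotvec()]
    o=least_squares(f,np.clip(q0,LO+.01,HI-.01),bounds=(LO,HI),x_scale=30); return o.x,np.abs(o.fun).max()
# C6 from a known reading: t=6.0 pose
R6=np.array([[1,.002,.001],[.002,-.94,-.341],[0,.341,-.94]])
C6=0;k=fk(D[5][0],PAR);
m=k[4].as_matrix().T@R6; C6=np.degrees(np.arctan2(m[1,0],m[0,0]))-D[5][0][5]
E
python3 - <<'E'
from kin import *; from h import tool,rim2org
print("C6",C6)
q0=np.array([-32.3,40.2,109,36.4,57.8,-59.4])
L=np.array([.632,-.19,.16])
for psi in(-90,-110,-130):
  q=q0.copy()
  for t in(60,70,80,90,100):
    P,R=tool(rim2org((.467,-.025,.057),psi,t),psi,t); q,e=ik(P,R,q); k=fk(q,PAR)
    fz=k[4]*Ro.identity(); 
    d=(Ro.from_euler('z',q[0],degrees=True)*Ro.from_euler('y',q[1]+q[2],degrees=True)).apply([0,0,1])
    pts=[k[2]-d*s for s in np.linspace(0,.39,20)]
    i=min(pts,key=lambda p:np.hypot(*(p-L)[:2])if p[2]<.35 else 9)
    print(psi,t,np.round(q,0),round(e,4),'wr',np.round(k[2],3),'closest',np.round(i,3),round(float(np.linalg.norm(i-L)),3))
E
```

```text
C6 -179.92534666964994
-90 60 [-33.  42. 109.  38.  60. -62.] 0.0 wr [ 0.467 -0.172  0.315] closest [ 0.467 -0.172  0.315] 0.227
-90 70 [-37.  46. 107.  41.  69. -67.] 0.0 wr [ 0.467 -0.214  0.286] closest [ 0.467 -0.214  0.286] 0.209
-90 80 [-40.  50. 104.  42.  78. -70.] 0.0 wr [ 0.467 -0.251  0.249] closest [ 0.467 -0.251  0.249] 0.197
-90 90 [-43.  55. 101.  44.  87. -73.] 0.0 wr [ 0.467 -0.281  0.207] closest [ 0.467 -0.281  0.207] 0.194
-90 100 [-44.  60.  99.  45.  95. -75.] 0.0 wr [ 0.467 -0.303  0.16 ] closest [ 0.467 -0.303  0.16 ] 0.2
-110 60 [-36.  41. 116.  53.  51. -60.] 0.0 wr [ 0.417 -0.163  0.315] closest [ 0.417 -0.163  0.315] 0.267
-110 70 [-41.  45. 116.  56.  59. -69.] 0.0 wr [ 0.402 -0.203  0.286] closest [ 0.402 -0.203  0.286] 0.262
-110 80 [-45.  49. 115.  58.  68. -75.] 0.0 wr [ 0.39  -0.237  0.249] closest [ 0.39  -0.237  0.249] 0.263
-110 90 [-49.  55. 113.  58.  76. -79.] 0.0 wr [ 0.379 -0.266  0.207] closest [ 0.379 -0.266  0.207] 0.268
-110 100 [-51.  60. 111.  58.  84. -83.] 0.0 wr [ 0.372 -0.286  0.161] closest [ 0.372 -0.286  0.161] 0.277
-130 60 [-36.  40. 123.  74.  42. -65.] 0.0 wr [ 0.373 -0.137  0.315] closest [ 0.373 -0.137  0.315] 0.307
-130 70 [-43.  45. 125.  79.  51. -77.] 0.0 wr [ 0.345 -0.17   0.286] closest [ 0.345 -0.17   0.286] 0.314
-130 80 [-49.  51. 126.  80.  60. -87.] 0.0 wr [ 0.322 -0.198  0.249] closest [ 0.322 -0.198  0.249] 0.323
-130 90 [-53.  57. 126.  78.  69. -94.] 0.0 wr [ 0.302 -0.221  0.207] closest [ 0.307 -0.227  0.33 ] 0.369
-130 100 [-57.  64. 125.  75.  78. -99.] 0.0 wr [ 0.288 -0.238  0.161] closest [ 0.303 -0.261  0.343] 0.383
```

Clearances are fine (about 14 cm from the head's edge). Tipping on.

arm_command --targets '[{"offset": [-0.05, 0.1, 0.1], "rot": [6, 0, 0], "gripper": 1}, {"offset": [-0.05, 0.7, -0.3], "rot": [12, 0, 0], "gripper": 1}, {"offset": [-0.05, 1.5, -0.65], "rot": [18.8, 0, 0], "gripper": 1}, {"offset": [-0.1, 2.1, -0.85], "rot": [23.5, 0, 0], "gripper": 1}, {"offset": [-0.1, 2.8, -1.0], "rot": [28.5, 0, 0], "gripper": 1}, {"offset": [-0.1, 3.5, -1.1], "rot": [33.8, 0, 0], "gripper": 1}, {"offset": [-0.1, 4.2, -1.15], "rot": [38.5, 0, 0], "gripper": 1}, {"offset": [-0.1, 4.9, -1.15], "rot": [43.8, 0, 0], "gripper": 1}]'

```text
time_s: 8.3
position: [0.4656, -0.0661, 0.1193]
tcp_rot: [[1.0, 0.001, -0.005], [0.005, -0.173, 0.985], [0.001, -0.985, -0.173]]
force: [1.0, -0.3, -1.7]
opening: 0.11
```

arm_command --targets '[{"offset": [0, 0, 0], "rot": [0, 0, 0], "gripper": 1}, {"offset": [0, 0, 0], "rot": [0, 0, 0], "gripper": 1}, {"offset": [0, 0, 0], "rot": [0, 0, 0], "gripper": 1}, {"offset": [0, 0, 0], "rot": [0, 0, 0], "gripper": 1}, {"offset": [0, 0, 0], "rot": [0, 0, 0], "gripper": 1}, {"offset": [0, 0, 0], "rot": [0, 0, 0], "gripper": 1}, {"offset": [0, 0, 0], "rot": [0, 0, 0], "gripper": 1}, {"offset": [0, 0, 0], "rot": [0, 0, 0], "gripper": 1}]'

```text
time_s: 9.1
position: [0.4652, -0.0668, 0.1191]
tcp_rot: [[1.0, 0.0, -0.001], [0.001, -0.171, 0.985], [0.0, -0.985, -0.171]]
force: [0.5, -0.2, -2.3]
opening: 0.111
```

```bash
cat > plan.py <<'E'
from h import *; from kin import *
def now():
    s=bot.read_state();P=np.array(s['position']);R=np.array(s['tcp_rot'])
    Rcup=R@tool((0,0,0),0)[1].T
    rim=P-tool((0,0,0),0)[0]@np.eye(3)*0
    g=tool((0,0,0),0)[0]; org=P-Rcup@g
    print('t',s['time_s'],'q',np.round(s['joint_positions'],1),'P',np.round(P,4),'F',np.round(s['force'],1),'op',round(s['opening'],3))
    print('cup org',np.round(org,4),'z-axis',np.round(Rcup[:,2],2),'x-axis',np.round(Rcup[:,0],2))
    return P,R,np.array(s['joint_positions'])
def chain(poses):
    "print deltas from pose to pose, with IK check along the way"
    P,R,q=now()
    for cup,psi,tilt in poses:
        P2,R2=tool(cup,psi,tilt); delta(P2,R2,P,R); e=0
        rv=Ro.from_matrix(R.T@R2).as_rotvec()
        for f in np.linspace(0,1,7)[1:]:
            q,ee=ik(P+f*(P2-P),R@Ro.from_rotvec(f*rv).as_matrix(),q);e=max(e,ee)
        print('   cup',np.round(cup,3),psi,tilt,'q',np.round(q),'err',round(e,4)); P,R=P2,R2
E
python3 - <<'E'
from plan import *
rim=lambda t:rim2org((.467,-.025,np.interp(t,[0,60,100],[.073,.06,.056])),-90,t)
L=(.635,-.03,.14)
chain([(rim(60),-90,60),(rim2org((.467,-.025,.09),-90,30),-90,30),((.467,-.02,.14),-90,0),((.55,-.03,.16),-135,0),(L,-178,0),(L,-133,0),(L,-88,0),(L,-44,0),(L,0,0)])
snap("side","side1",(250,140,400,260),4)
E
```

```text
t 9.1 q [-44.3  60.2  99.1  45.   94.8 -75.3] P [ 0.4652 -0.0668  0.1191] F [ 0.5 -0.2 -2.3] op 0.111
cup org [0.4651 0.0212 0.0643] z-axis [ 0.   -0.98 -0.18] x-axis [-0.    0.18 -0.98]
-> P [ 0.467 -0.021  0.138] offset [ 0.18 -2.61  4.24] rot [-4.016e+01  5.000e-02  4.000e-02]
   cup [0.467 0.011 0.039] -90 60 q [-33.  41. 109.  38.  61. -61.] err 0.0
-> P [0.467 0.018 0.155] offset [ 0.   -4.04  1.13] rot [-30.  -0.   0.]
   cup [ 0.467 -0.004  0.054] -90 30 q [-17.  32. 111.  15.  40. -28.] err 0.0
-> P [0.467 0.049 0.217] offset [ 0.   -4.2  -5.55] rot [-30.   0.  -0.]
   cup [ 0.467 -0.02   0.14 ] -90 0 q [  2.  28. 107. -27.  49.  21.] err 0.0
-> P [0.599 0.019 0.237] offset [13.21  3.54 -0.84] rot [  0.   -15.39  42.29]
   cup [ 0.55 -0.03  0.16] -135 0 q [ -3.  37.  80. -15.  77.  47.] err 0.0
-> P [ 0.704 -0.028  0.217] offset [10.75 -4.58  0.46] rot [  0.   -14.71  40.41]
   cup [ 0.635 -0.03   0.14 ] -178 0 q [-10.  48.  59.  -4.  92.  79.] err 0.0
-> P [0.682 0.021 0.217] offset [-4.91  1.91  0.7 ] rot [  0.    15.39 -42.29]
   cup [ 0.635 -0.03   0.14 ] -133 0 q [ -2.  45.  67. -15.  81.  45.] err 0.0
-> P [0.633 0.039 0.217] offset [-4.91  1.91  0.7 ] rot [  0.    15.39 -42.29]
   cup [ 0.635 -0.03   0.14 ] -88 0 q [  1.  37.  84. -23.  60.  11.] err 0.0
-> P [0.585 0.018 0.217] offset [-4.82  1.83  0.67] rot [ -0.    15.05 -41.35]
   cup [ 0.635 -0.03   0.14 ] -44 0 q [ -4.  31. 100. -22.  36. -34.] err 0.0
-> P [ 0.566 -0.03   0.217] offset [-4.82  1.83  0.67] rot [  0.    15.05 -41.35]
   cup [ 0.635 -0.03   0.14 ] 0 0 q [ -17.   28.  107.   13.   27. -117.] err 0.0
```

View pics/side1.png

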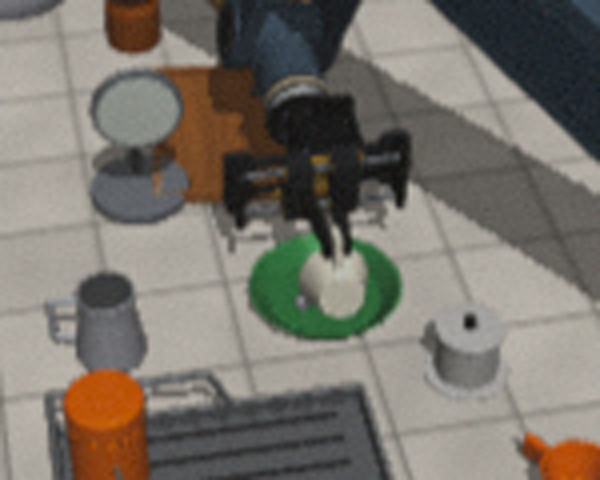

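A ball is visible in the dish at (303,300), beside the cup. Raise straight up first, then bring the cup level.

arm_command --targets '[{"offset": [0, -2, -0.3], "rot": [0, 0, 0], "gripper": 1}, {"offset": [0, -5, -0.9], "rot": [0, 0, 0], "gripper": 1}, {"offset": [0, -6, 0], "rot": [-8, 0, 0], "gripper": 1}, {"offset": [0, -7, 1.2], "rot": [-16, 0, 0], "gripper": 1}, {"offset": [0, -8, 2.4], "rot": [-24, 0, 0], "gripper": 1}, {"offset": [0, -9, 3.8], "rot": [-32, 0, 0], "gripper": 1}, {"offset": [0.1, -10, 5], "rot": [-40, 0, 0], "gripper": 1}, {"offset": [0.1, -10.5, 6], "rot": [-48, 0, 0], "gripper": 1}]'

```text
time_s: 9.95
position: [0.4657, 0.0109, 0.2133]
tcp_rot: [[1.0, 0.001, 0.0], [0.001, -0.849, 0.529], [0.001, -0.529, -0.849]]
force: [-0.1, 0.1, -2.3]
opening: 0.11
```

Run:
```python
from plan import *
L=(.635,-.03,.14)
chain([((.467,-.02,.15),-90,0),((.55,-.03,.16),-135,0),(L,-178,0)])
```

```text
t 9.95 q [-27.1  30.  108.8  32.5  61.3 -48.1] P [0.4657 0.0109 0.2133] F [-0.1  0.1 -2.3] op 0.11
cup org [0.4657 0.0286 0.1112] z-axis [-0.   -0.79  0.62] x-axis [ 0.   -0.62 -0.79]
-> P [0.467 0.049 0.227] offset [ 0.14 -3.99  0.88] rot [-5.191e+01 -5.000e-02  4.000e-02]
   cup [ 0.467 -0.02   0.15 ] -90 0 q [  2.  27. 106. -26.  51.  20.] err 0.0
-> P [0.599 0.019 0.237] offset [13.21  3.19  0.1 ] rot [  0.   -15.39  42.29]
   cup [ 0.55 -0.03  0.16] -135 0 q [ -3.  37.  80. -15.  77.  47.] err 0.0
-> P [ 0.704 -0.028  0.217] offset [10.75 -4.58  0.46] rot [  0.   -14.71  40.41]
   cup [ 0.635 -0.03   0.14 ] -178 0 q [-10.  48.  59.  -4.  92.  79.] err 0.0
```

arm_command --targets '[{"offset": [0.1, -4, 0.9], "rot": [-52, 0, 0], "gripper": 1}, {"offset": [0.1, -4, 0.9], "rot": [-52, 0, 0], "gripper": 1}, {"offset": [0.1, -4, 0.9], "rot": [-52, 0, 0], "gripper": 1}, {"offset": [0.1, -4, 0.9], "rot": [-52, 0, 0], "gripper": 1}, {"offset": [0.1, -4, 0.9], "rot": [-52, 0, 0], "gripper": 1}, {"offset": [0.1, -4, 0.9], "rot": [-52, 0, 0], "gripper": 1}, {"offset": [0.1, -4, 0.9], "rot": [-52, 0, 0], "gripper": 1}, {"offset": [0.1, -4, 0.9], "rot": [-52, 0, 0], "gripper": 1}]'

```text
time_s: 10.75
position: [0.4661, 0.0497, 0.2253]
tcp_rot: [[1.0, 0.003, -0.002], [0.002, -0.942, -0.336], [-0.003, 0.336, -0.942]]
force: [0.7, 0.1, -1.6]
opening: 0.112
```

arm_command --targets '[{"offset": [2.2, 0.5, 0], "rot": [0, -2.5, 7], "gripper": 1}, {"offset": [4.4, 1, 0], "rot": [0, -5, 14], "gripper": 1}, {"offset": [6.6, 1.5, 0], "rot": [0, -7.5, 21], "gripper": 1}, {"offset": [8.8, 2.1, 0.1], "rot": [0, -10, 28], "gripper": 1}, {"offset": [11, 2.6, 0.1], "rot": [0, -12.5, 35], "gripper": 1}, {"offset": [13.2, 3.2, 0.1], "rot": [0, -15.4, 42.3], "gripper": 1}, {"offset": [13.2, 3.2, 0.1], "rot": [0, -15.4, 42.3], "gripper": 1}, {"offset": [13.2, 3.2, 0.1], "rot": [0, -15.4, 42.3], "gripper": 1}]'

```text
time_s: 11.55
position: [0.5989, 0.017, 0.2354]
tcp_rot: [[0.706, -0.665, -0.243], [-0.708, -0.666, -0.236], [-0.005, 0.339, -0.941]]
force: [-0.7, -0.0, -1.9]
opening: 0.112
```

Run:
```python
from plan import *
L=(.635,-.03,.14)
chain([(L,-178,0)])
snap("side","side2",(220,120,380,240),4)
```

```text
t 11.55 q [ -3.4  37.5  80.3 -14.9  76.3  47. ] P [0.5989 0.017  0.2354] F [-0.7 -0.  -1.9] op 0.112
cup org [ 0.5496 -0.0316  0.1582] z-axis [ 0.   -0.01  1.  ] x-axis [-0.71 -0.71 -0.  ]
-> P [ 0.704 -0.028  0.217] offset [10.62 -4.67  0.22] rot [ -0.07 -14.34  40.47]
   cup [ 0.635 -0.03   0.14 ] -178 0 q [-10.  48.  59.  -4.  92.  79.] err 0.0
```

View pics/side2.png

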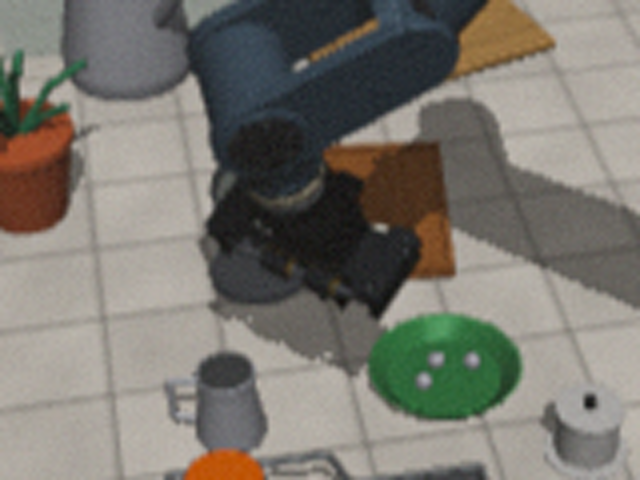

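Three balls in the dish at (437,358), (472,360) and (424,380), which matches that cup's count. Now to the lamp, left side first.

arm_command --targets '[{"offset": [1.5, -0.7, 0], "rot": [0, -2, 5.8], "gripper": 1}, {"offset": [3.2, -1.4, 0], "rot": [0, -4.2, 12], "gripper": 1}, {"offset": [5, -2.2, 0.1], "rot": [0, -6.5, 18.5], "gripper": 1}, {"offset": [6.8, -3, 0.1], "rot": [0, -9, 25.5], "gripper": 1}, {"offset": [8.6, -3.8, 0.2], "rot": [0, -11.6, 33], "gripper": 1}, {"offset": [10, -4.4, 0.2], "rot": [0, -13.6, 38.5], "gripper": 1}, {"offset": [10.6, -4.7, 0.2], "rot": [0, -14.3, 40.5], "gripper": 1}, {"offset": [10.6, -4.7, 0.2], "rot": [0, -14.3, 40.5], "gripper": 1}]'

```text
time_s: 12.4
position: [0.7044, -0.026, 0.2172]
tcp_rot: [[0.037, -0.94, -0.34], [-0.999, -0.034, -0.015], [0.002, 0.34, -0.94]]
force: [-0.2, -0.1, -1.2]
opening: 0.115
```

arm_command --targets '[{"offset": [0, 0, 0], "rot": [0, 0, 0], "gripper": 1}, {"offset": [0, 0, 0], "rot": [0, 0, 0], "gripper": 1}, {"offset": [0, 0, 0], "rot": [0, 0, 0], "gripper": 1}, {"offset": [0, 0, 0], "rot": [0, 0, 0], "gripper": 1}, {"offset": [0, 0, 0], "rot": [0, 0, 0], "gripper": 1}, {"offset": [0, 0, 0], "rot": [0, 0, 0], "gripper": 1}, {"offset": [0, 0, 0], "rot": [0, 0, 0], "gripper": 1}, {"offset": [0, 0, 0], "rot": [0, 0, 0], "gripper": 1}]'

```text
time_s: 13.2
position: [0.7048, -0.0255, 0.2178]
tcp_rot: [[0.037, -0.94, -0.339], [-0.999, -0.033, -0.016], [0.004, 0.339, -0.941]]
force: [0.7, 1.4, -1.6]
opening: 0.114
```

Run:
```python
from plan import *
L=(.635,-.03,.14)
chain([(L,-178,0),(L,-133,0),(L,-88,0),(L,-44,0),(L,2,0)])
snap("side","side3",(220,120,380,240),4)
```

```text
t 13.2 q [-9.7 48.2 59.4 -4.2 91.9 78.8] P [ 0.7048 -0.0255  0.2178] F [ 0.7  1.4 -1.6] op 0.114
cup org [ 0.6357 -0.0283  0.1407] z-axis [-0.  0.  1.] x-axis [-1.   -0.04 -0.  ]
-> P [ 0.704 -0.028  0.217] offset [0.21 0.02 0.1 ] rot [-0.15 -0.22  0.02]
   cup [ 0.635 -0.03   0.14 ] -178 0 q [-10.  48.  59.  -4.  92.  79.] err 0.0
-> P [0.682 0.021 0.217] offset [-4.91  1.91  0.7 ] rot [  0.    15.39 -42.29]
   cup [ 0.635 -0.03   0.14 ] -133 0 q [ -2.  45.  67. -15.  81.  45.] err 0.0
-> P [0.633 0.039 0.217] offset [-4.91  1.91  0.7 ] rot [  0.    15.39 -42.29]
   cup [ 0.635 -0.03   0.14 ] -88 0 q [  1.  37.  84. -23.  60.  11.] err 0.0
-> P [0.585 0.018 0.217] offset [-4.82  1.83  0.67] rot [ -0.    15.05 -41.35]
   cup [ 0.635 -0.03   0.14 ] -44 0 q [ -4.  31. 100. -22.  36. -34.] err 0.0
-> P [ 0.566 -0.032  0.217] offset [-5.    1.99  0.73] rot [  0.    15.73 -43.23]
   cup [ 0.635 -0.03   0.14 ] 2 0 q [ -17.   28.  107.   14.   27. -121.] err 0.0
```

View pics/side3.png

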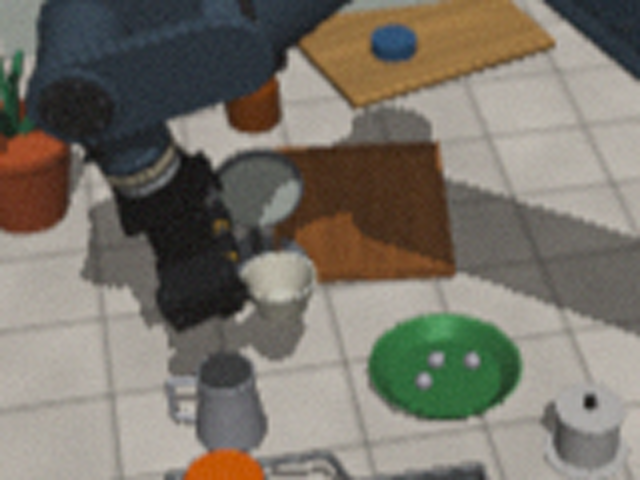

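The empty cup is level at (278,280) in front of the lamp face (260,190), handle away from the robot so its left side faces the light. Hold a little longer, then front.

arm_command --targets '[{"offset": [0, 0, 0], "rot": [0, 0, 0], "gripper": 1}, {"offset": [0, 0, 0], "rot": [0, 0, 0], "gripper": 1}, {"offset": [0, 0, 0], "rot": [0, 0, 0], "gripper": 1}, {"offset": [0, 0, 0], "rot": [0, 0, 0], "gripper": 1}, {"offset": [0, 0, 0], "rot": [0, 0, 0], "gripper": 1}, {"offset": [0, 0, 0], "rot": [0, 0, 0], "gripper": 1}, {"offset": [0, 0, 0], "rot": [0, 0, 0], "gripper": 1}, {"offset": [0, 0, 0], "rot": [0, 0, 0], "gripper": 1}]'

```text
time_s: 14.05
position: [0.7049, -0.0254, 0.2178]
tcp_rot: [[0.037, -0.94, -0.339], [-0.999, -0.033, -0.016], [0.004, 0.339, -0.941]]
force: [0.2, -1.1, -2.5]
opening: 0.108
```

arm_command --targets '[{"offset": [-0.8, 0.3, 0.1], "rot": [0, 2.5, -7], "gripper": 1}, {"offset": [-1.6, 0.6, 0.2], "rot": [0, 5, -14], "gripper": 1}, {"offset": [-2.4, 1, 0.3], "rot": [0, 7.5, -21], "gripper": 1}, {"offset": [-3.2, 1.3, 0.5], "rot": [0, 10, -28], "gripper": 1}, {"offset": [-4.1, 1.6, 0.6], "rot": [0, 12.8, -35], "gripper": 1}, {"offset": [-4.9, 1.9, 0.7], "rot": [0, 15.4, -42.3], "gripper": 1}, {"offset": [-4.9, 1.9, 0.7], "rot": [0, 15.4, -42.3], "gripper": 1}]'

```text
time_s: 14.75
position: [0.6817, 0.025, 0.2176]
tcp_rot: [[0.734, -0.639, -0.231], [-0.679, -0.689, -0.253], [0.003, 0.343, -0.939]]
force: [0.3, -0.9, -1.6]
opening: 0.115
```

arm_command --targets '[{"offset": [-0.8, 0.3, 0.1], "rot": [0, 2.5, -7], "gripper": 1}, {"offset": [-1.6, 0.6, 0.2], "rot": [0, 5, -14], "gripper": 1}, {"offset": [-2.4, 1, 0.3], "rot": [0, 7.5, -21], "gripper": 1}, {"offset": [-3.2, 1.3, 0.5], "rot": [0, 10, -28], "gripper": 1}, {"offset": [-4.1, 1.6, 0.6], "rot": [0, 12.8, -35], "gripper": 1}, {"offset": [-4.9, 1.9, 0.7], "rot": [0, 15.4, -42.3], "gripper": 1}, {"offset": [-4.9, 1.9, 0.7], "rot": [0, 15.4, -42.3], "gripper": 1}]'

```text
time_s: 15.45
position: [0.6314, 0.0412, 0.2172]
tcp_rot: [[0.999, 0.032, 0.012], [0.034, -0.938, -0.345], [0.001, 0.345, -0.939]]
force: [-0.3, -0.6, -1.7]
opening: 0.11
```

arm_command --targets '[{"offset": [0, 0, 0], "rot": [0, 0, 0], "gripper": 1}, {"offset": [0, 0, 0], "rot": [0, 0, 0], "gripper": 1}, {"offset": [0, 0, 0], "rot": [0, 0, 0], "gripper": 1}, {"offset": [0, 0, 0], "rot": [0, 0, 0], "gripper": 1}, {"offset": [0, 0, 0], "rot": [0, 0, 0], "gripper": 1}, {"offset": [0, 0, 0], "rot": [0, 0, 0], "gripper": 1}, {"offset": [0, 0, 0], "rot": [0, 0, 0], "gripper": 1}, {"offset": [0, 0, 0], "rot": [0, 0, 0], "gripper": 1}]'

```text
time_s: 16.25
position: [0.6331, 0.0413, 0.2172]
tcp_rot: [[0.999, 0.034, 0.015], [0.037, -0.938, -0.345], [0.003, 0.345, -0.938]]
force: [-0.7, -0.2, -1.9]
opening: 0.114
```

arm_command --targets '[{"offset": [0, 0, 0], "rot": [0, 0, 0], "gripper": 1}, {"offset": [0, 0, 0], "rot": [0, 0, 0], "gripper": 1}, {"offset": [0, 0, 0], "rot": [0, 0, 0], "gripper": 1}, {"offset": [0, 0, 0], "rot": [0, 0, 0], "gripper": 1}, {"offset": [0, 0, 0], "rot": [0, 0, 0], "gripper": 1}, {"offset": [0, 0, 0], "rot": [0, 0, 0], "gripper": 1}, {"offset": [0, 0, 0], "rot": [0, 0, 0], "gripper": 1}, {"offset": [0, 0, 0], "rot": [0, 0, 0], "gripper": 1}]'

```text
time_s: 17.05
position: [0.6331, 0.0413, 0.2172]
tcp_rot: [[0.999, 0.034, 0.015], [0.037, -0.938, -0.345], [0.003, 0.345, -0.938]]
force: [-0.1, 0.2, -0.4]
opening: 0.114
```

Run:
```python
from plan import *
L=(.635,-.03,.14)
chain([(L,-44,0),(L,2,0)])
```

```text
t 17.05 q [  1.1  37.5  84.1 -23.5  60.   11.1] P [0.6331 0.0413 0.2172] F [-0.1  0.2 -0.4] op 0.114
cup org [ 0.6359 -0.0283  0.1405] z-axis [-0.  0.  1.] x-axis [ 0.04 -1.    0.  ]
-> P [0.585 0.018 0.217] offset [-4.89  1.99  0.75] rot [  0.26  14.94 -41.25]
   cup [ 0.635 -0.03   0.14 ] -44 0 q [ -4.  31. 100. -22.  36. -34.] err 0.0
-> P [ 0.566 -0.032  0.217] offset [-5.    1.99  0.73] rot [  0.    15.73 -43.23]
   cup [ 0.635 -0.03   0.14 ] 2 0 q [ -17.   28.  107.   14.   27. -121.] err 0.0
```

arm_command --targets '[{"offset": [-0.8, 0.3, 0.1], "rot": [0, 2.5, -7], "gripper": 1}, {"offset": [-1.6, 0.6, 0.2], "rot": [0, 5, -14], "gripper": 1}, {"offset": [-2.4, 1, 0.4], "rot": [0, 7.5, -21], "gripper": 1}, {"offset": [-3.2, 1.3, 0.5], "rot": [0, 10, -28], "gripper": 1}, {"offset": [-4.1, 1.7, 0.6], "rot": [0.2, 12.5, -35], "gripper": 1}, {"offset": [-4.9, 2.0, 0.75], "rot": [0.3, 14.9, -41.3], "gripper": 1}, {"offset": [-4.9, 2.0, 0.75], "rot": [0.3, 14.9, -41.3], "gripper": 1}]'

```text
time_s: 17.75
position: [0.5828, 0.0174, 0.2167]
tcp_rot: [[0.696, 0.677, 0.242], [0.718, -0.654, -0.238], [-0.003, 0.339, -0.941]]
force: [-0.5, -0.4, -2.2]
opening: 0.112
```

arm_command --targets '[{"offset": [-0.8, 0.3, 0.1], "rot": [0, 2.5, -7], "gripper": 1}, {"offset": [-1.6, 0.6, 0.2], "rot": [0, 5, -14], "gripper": 1}, {"offset": [-2.4, 1, 0.3], "rot": [0, 7.5, -21], "gripper": 1}, {"offset": [-3.2, 1.3, 0.5], "rot": [0, 10, -28], "gripper": 1}, {"offset": [-4.1, 1.6, 0.6], "rot": [0, 12.8, -35], "gripper": 1}, {"offset": [-5, 2.0, 0.7], "rot": [0, 15.6, -43], "gripper": 1}, {"offset": [-5, 2.0, 0.7], "rot": [0, 15.6, -43], "gripper": 1}]'

```text
time_s: 18.45
position: [0.5661, -0.0328, 0.2173]
tcp_rot: [[-0.031, 0.94, 0.34], [1.0, 0.029, 0.011], [0.0, 0.34, -0.94]]
force: [-0.5, -0.1, -1.9]
opening: 0.112
```

arm_command --targets '[{"offset": [0, 0, 0], "rot": [0, 0, 0], "gripper": 1}, {"offset": [0, 0, 0], "rot": [0, 0, 0], "gripper": 1}, {"offset": [0, 0, 0], "rot": [0, 0, 0], "gripper": 1}, {"offset": [0, 0, 0], "rot": [0, 0, 0], "gripper": 1}, {"offset": [0, 0, 0], "rot": [0, 0, 0], "gripper": 1}, {"offset": [0, 0, 0], "rot": [0, 0, 0], "gripper": 1}, {"offset": [0, 0, 0], "rot": [0, 0, 0], "gripper": 1}, {"offset": [0, 0, 0], "rot": [0, 0, 0], "gripper": 1}]'

```text
time_s: 19.25
position: [0.5656, -0.0323, 0.2172]
tcp_rot: [[-0.028, 0.94, 0.34], [1.0, 0.027, 0.009], [-0.0, 0.341, -0.94]]
force: [0.0, 0.2, -1.9]
opening: 0.111
```

arm_command --targets '[{"offset": [0, 0, 0], "rot": [0, 0, 0], "gripper": 1}, {"offset": [0, 0, 0], "rot": [0, 0, 0], "gripper": 1}, {"offset": [0, 0, 0], "rot": [0, 0, 0], "gripper": 1}, {"offset": [0, 0, 0], "rot": [0, 0, 0], "gripper": 1}, {"offset": [0, 0, 0], "rot": [0, 0, 0], "gripper": 1}, {"offset": [0, 0, 0], "rot": [0, 0, 0], "gripper": 1}, {"offset": [0, 0, 0], "rot": [0, 0, 0], "gripper": 1}, {"offset": [0, 0, 0], "rot": [0, 0, 0], "gripper": 1}]'

```text
time_s: 20.05
position: [0.5656, -0.0324, 0.2172]
tcp_rot: [[-0.028, 0.94, 0.34], [1.0, 0.027, 0.009], [-0.0, 0.341, -0.94]]
force: [-0.2, -0.9, -1.8]
opening: 0.114
```

Run:
```python
from plan import *
chain([((.47,-.03,.17),-10,0),((.48,-.25,.17),-30,0),((.49,-.385,.12),-35,0),((.49,-.385,.011),-35,0)])
```

```text
t 20.05 q [ -17.3   27.8  106.7   13.8   27.3 -120.2] P [ 0.5656 -0.0324  0.2172] F [-0.2 -0.9 -1.8] op 0.114
cup org [ 0.6348 -0.0305  0.1401] z-axis [0. 0. 1.] x-axis [ 1.    0.03 -0.  ]
-> P [ 0.402 -0.018  0.247] offset [  1.91 -14.36  -8.36] rot [-0.09 -3.94 10.93]
   cup [ 0.47 -0.03  0.17] -10 0 q [ -21.   14.  127.   11.   20. -110.] err 0.0
-> P [ 0.42  -0.215  0.247] offset [-19.12   4.91   1.79] rot [-0.   -6.84 18.79]
   cup [ 0.48 -0.25  0.17] -30 0 q [ -43.   19.  118.   11.   24. -112.] err 0.0
-> P [ 0.433 -0.345  0.197] offset [-10.59   5.47   7.31] rot [ 0.   -1.71  4.7 ]
   cup [ 0.49  -0.385  0.12 ] -35 0 q [ -53.   29.  109.   15.   23. -121.] err 0.0
-> P [ 0.433 -0.345  0.088] offset [ 0.   -3.73 10.24] rot [0. 0. 0.]
   cup [ 0.49  -0.385  0.011] -35 0 q [ -53.   42.  112.   42.    9. -148.] err 0.0
```

Run:
```python
from plan import *
for psi in (-60,-75):
  chain([((.50,-.06,.17),-30,0),((.47,-.25,.15),psi,0),((.475,-.39,.10),psi,0),((.475,-.39,.010),psi,0)])
  chain([((.465,-.275,.12),psi,0),((.465,-.275,.010),psi,0)])
```

```text
t 20.05 q [ -17.3   27.8  106.7   13.8   27.3 -120.2] P [ 0.5656 -0.0324  0.2172] F [-0.2 -0.9 -1.8] op 0.114
cup org [ 0.6348 -0.0305  0.1401] z-axis [0. 0. 1.] x-axis [ 1.    0.03 -0.  ]
-> P [ 0.44  -0.025  0.247] offset [  1.07 -10.78  -7.07] rot [ -0.08 -10.77  29.72]
   cup [ 0.5  -0.06  0.17] -30 0 q [-15.  17. 121. -13.  23. -64.] err 0.0
-> P [ 0.435 -0.19   0.227] offset [-14.48   6.68   4.56] rot [  0.   -10.26  28.19]
   cup [ 0.47 -0.25  0.15] -60 0 q [-32.  22. 116. -22.  25. -44.] err 0.0
-> P [ 0.44  -0.33   0.177] offset [-6.57  9.92  8.93] rot [0. 0. 0.]
   cup [ 0.475 -0.39   0.1  ] -60 0 q [-46.  32. 110. -14.  20. -64.] err 0.0
-> P [ 0.44  -0.33   0.087] offset [ 0.   -3.08  8.46] rot [0. 0. 0.]
   cup [ 0.475 -0.39   0.01 ] -60 0 q [-46.  42. 112. -35.   8. -43.] err 0.0
t 20.05 q [ -17.3   27.8  106.7   13.8   27.3 -120.2] P [ 0.5656 -0.0324  0.2172] F [-0.2 -0.9 -1.8] op 0.114
cup org [ 0.6348 -0.0305  0.1401] z-axis [0. 0. 1.] x-axis [ 1.    0.03 -0.  ]
-> P [ 0.43  -0.215  0.197] offset [-17.85 -13.89  -2.87] rot [ -0.07 -21.01  57.92]
   cup [ 0.465 -0.275
[... 824 characters left out ...]
 [-42.  33. 106. -25.  26. -36.] err 0.0
-> P [ 0.457 -0.323  0.087] offset [ 0.   -3.08  8.46] rot [0. 0. 0.]
   cup [ 0.475 -0.39   0.01 ] -75 0 q [-42.  43. 108. -43.  16. -17.] err 0.0
t 20.05 q [ -17.3   27.8  106.7   13.8   27.3 -120.2] P [ 0.5656 -0.0324  0.2172] F [-0.2 -0.9 -1.8] op 0.114
cup org [ 0.6348 -0.0305  0.1401] z-axis [0. 0. 1.] x-axis [ 1.    0.03 -0.  ]
-> P [ 0.447 -0.208  0.197] offset [-17.21 -12.3   -2.29] rot [-6.000e-02 -2.613e+01  7.202e+01]
   cup [ 0.465 -0.275  0.12 ] -75 0 q [-31.  28. 113. -31.  28. -21.] err 0.0
-> P [ 0.447 -0.208  0.087] offset [ 0.   -3.76 10.34] rot [0. 0. 0.]
   cup [ 0.465 -0.275  0.01 ] -75 0 q [-31.  42. 116. -62.  15.  13.] err 0.0
```

Run:
```python
from plan import *
psi=-90
chain([((.50,-.06,.17),-45,0),((.47,-.25,.15),psi,0),((.475,-.39,.08),psi,0),((.475,-.39,.009),psi,0)])
```

```text
t 20.05 q [ -17.3   27.8  106.7   13.8   27.3 -120.2] P [ 0.5656 -0.0324  0.2172] F [-0.2 -0.9 -1.8] op 0.114
cup org [ 0.6348 -0.0305  0.1401] z-axis [0. 0. 1.] x-axis [ 1.    0.03 -0.  ]
-> P [ 0.451 -0.011  0.247] offset [ 2.48 -9.71 -6.68] rot [ -0.08 -15.89  43.82]
   cup [ 0.5  -0.06  0.17] -45 0 q [-10.  19. 117. -24.  29. -35.] err 0.0
-> P [ 0.47  -0.181  0.227] offset [-10.65  11.86   6.44] rot [  0.   -15.39  42.29]
   cup [ 0.47 -0.25  0.15] -90 0 q [-25.  26. 107. -28.  41.  -5.] err 0.0
-> P [ 0.475 -0.321  0.157] offset [ 0.5  10.76 11.37] rot [0. 0. 0.]
   cup [ 0.475 -0.39   0.08 ] -90 0 q [-39.  36. 102. -30.  32. -14.] err 0.0
-> P [ 0.475 -0.321  0.086] offset [ 0.   -2.43  6.67] rot [0. 0. 0.]
   cup [ 0.475 -0.39   0.009] -90 0 q [-39.  44. 104. -39.  25.  -4.] err 0.0
```

arm_command --targets '[{"offset": [0.5, -2, -1.4], "rot": [0, -3, 8], "gripper": 1}, {"offset": [1, -4, -2.8], "rot": [0, -5.8, 16], "gripper": 1}, {"offset": [1.5, -6, -4.2], "rot": [0, -8.7, 24], "gripper": 1}, {"offset": [2, -8, -5.5], "rot": [0, -11.6, 32], "gripper": 1}, {"offset": [2.5, -9.7, -6.7], "rot": [0, -14, 38.5], "gripper": 1}, {"offset": [2.5, -9.7, -6.7], "rot": [0, -15.9, 43.8], "gripper": 1}, {"offset": [2.5, -9.7, -6.7], "rot": [0, -15.9, 43.8], "gripper": 1}]'

```text
time_s: 20.75
position: [0.4496, -0.0102, 0.2475]
tcp_rot: [[0.71, 0.662, 0.24], [0.704, -0.667, -0.243], [-0.001, 0.341, -0.94]]
force: [0.3, -0.3, -1.9]
opening: 0.112
```

arm_command --targets '[{"offset": [-1.8, 2, 1.1], "rot": [0, -2.6, 7.1], "gripper": 1}, {"offset": [-3.6, 4, 2.2], "rot": [0, -5.2, 14.2], "gripper": 1}, {"offset": [-5.4, 6, 3.3], "rot": [0, -7.8, 21.3], "gripper": 1}, {"offset": [-7.2, 8, 4.4], "rot": [0, -10.4, 28.4], "gripper": 1}, {"offset": [-9, 10, 5.4], "rot": [0, -13, 35.5], "gripper": 1}, {"offset": [-10.6, 11.9, 6.4], "rot": [0, -15.4, 42.3], "gripper": 1}, {"offset": [-10.6, 11.9, 6.4], "rot": [0, -15.4, 42.3], "gripper": 1}]'

```text
time_s: 21.45
position: [0.4727, -0.1833, 0.2277]
tcp_rot: [[1.0, -0.005, 0.001], [-0.004, -0.939, -0.343], [0.003, 0.343, -0.939]]
force: [-0.2, -0.1, -1.4]
opening: 0.114
```

arm_command --targets '[{"offset": [0.1, 2, 2.1], "rot": [0, 0, 0], "gripper": 1}, {"offset": [0.2, 4.5, 4.8], "rot": [0, 0, 0], "gripper": 1}, {"offset": [0.3, 7, 7.5], "rot": [0, 0, 0], "gripper": 1}, {"offset": [0.4, 9.5, 10], "rot": [0, 0, 0], "gripper": 1}, {"offset": [0.5, 10.8, 11.4], "rot": [0, 0, 0], "gripper": 1}, {"offset": [0.5, 10.8, 11.4], "rot": [0, 0, 0], "gripper": 1}]'

```text
time_s: 22.05
position: [0.4752, -0.3219, 0.1564]
tcp_rot: [[1.0, -0.001, -0.002], [-0.002, -0.94, -0.341], [-0.002, 0.341, -0.94]]
force: [0.2, 0.6, -1.4]
opening: 0.111
```

Run:
```python
from plan import *
chain([((.475,-.39,.009),-90,0)])
snap("side","side4",(220,100,380,220),4)
```

```text
t 22.05 q [-38.9  36.4 102.3 -30.1  32.2 -14.5] P [ 0.4752 -0.3219  0.1564] F [ 0.2  0.6 -1.4] op 0.111
cup org [ 0.475  -0.3913  0.0794] z-axis [ 0. -0.  1.] x-axis [-0. -1. -0.]
-> P [ 0.475 -0.321  0.086] offset [-0.01 -2.53  6.58] rot [-0.05  0.13 -0.07]
   cup [ 0.475 -0.39   0.009] -90 0 q [-39.  44. 104. -39.  25.  -4.] err 0.0
```

View pics/side4.png

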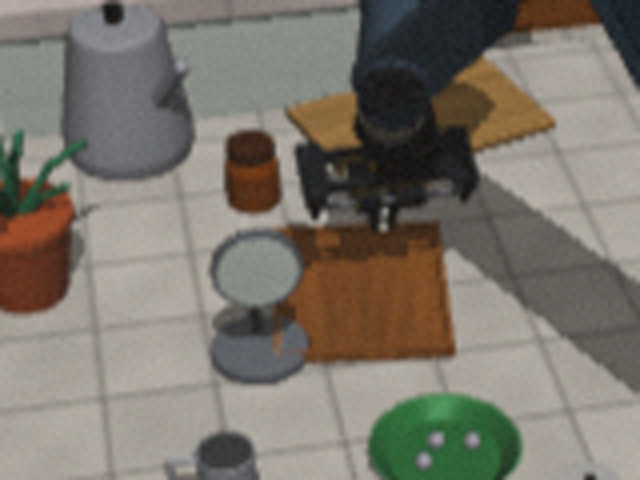

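Gripper above the tray's far part at (385,200); tray clear of objects. Lowering.

arm_command --targets '[{"offset": [0, -0.8, 2], "rot": [0, 0, 0], "gripper": 1}, {"offset": [0, -1.5, 4], "rot": [0, 0, 0], "gripper": 1}, {"offset": [0, -2, 5.4], "rot": [0, 0, 0], "gripper": 1}, {"offset": [0, -2.3, 6.1], "rot": [0, 0, 0], "gripper": 1}, {"offset": [0, -2.4, 6.4], "rot": [0, 0, 0], "gripper": 1}, {"offset": [0, -2.5, 6.6], "rot": [0, 0, 0], "gripper": 1}, {"offset": [0, -2.5, 6.6], "rot": [0, 0, 0], "gripper": 1}]'

```text
time_s: 22.8
position: [0.4757, -0.3195, 0.0874]
tcp_rot: [[1.0, 0.001, -0.0], [0.001, -0.94, -0.342], [-0.001, 0.342, -0.94]]
force: [-0.5, 0.2, -1.4]
opening: 0.113
```

arm_command --targets '[{"offset": [0, 0, 0], "rot": [0, 0, 0], "gripper": 1}, {"offset": [0, 0, 0], "rot": [0, 0, 0], "gripper": 1}]'

```text
time_s: 23.0
position: [0.4755, -0.3199, 0.0875]
tcp_rot: [[1.0, 0.0, -0.0], [0.0, -0.94, -0.343], [-0.001, 0.343, -0.94]]
force: [0.7, -0.7, -2.0]
opening: 0.111
```

arm_command --targets '[{"offset": [0, -0.03, 0.08], "rot": [0, 0, 0], "gripper": 1}, {"offset": [0, -0.05, 0.14], "rot": [0, 0, 0], "gripper": 1}, {"offset": [0, -0.05, 0.14], "rot": [0, 0, 0], "gripper": 1}, {"offset": [0, -0.05, 0.14], "rot": [0, 0, 0], "gripper": 1}]'

```text
time_s: 23.4
position: [0.4755, -0.3198, 0.0864]
tcp_rot: [[1.0, 0.0, -0.0], [0.0, -0.939, -0.343], [-0.001, 0.343, -0.939]]
force: [-1.1, 2.3, 4.9]
opening: 0.11
```

arm_command --targets '[{"offset": [0, 0, 0], "rot": [0, 0, 0], "gripper": 0.6}, {"offset": [0, 0, 0], "rot": [0, 0, 0], "gripper": 0.6}, {"offset": [0, 0, 0], "rot": [0, 0, 0], "gripper": 0.6}, {"offset": [0, 0, 0], "rot": [0, 0, 0], "gripper": 0.6}, {"offset": [0, 0, 0], "rot": [0, 0, 0], "gripper": 0.6}]'

```text
time_s: 23.9
position: [0.4753, -0.3198, 0.0852]
tcp_rot: [[1.0, 0.0, -0.001], [-0.0, -0.94, -0.342], [-0.001, 0.342, -0.94]]
force: [-0.3, 0.1, -0.7]
opening: 0.386
```

arm_command --targets '[{"offset": [0, 0, -2], "rot": [0, 0, 0], "gripper": 0.6}, {"offset": [0, 0, -5], "rot": [0, 0, 0], "gripper": 0.6}, {"offset": [0, 1, -9], "rot": [0, 0, 0], "gripper": 0.6}, {"offset": [0, 1, -13], "rot": [0, 0, 0], "gripper": 0.6}, {"offset": [0, 1, -15], "rot": [0, 0, 0], "gripper": 0.6}, {"offset": [0, 1, -15], "rot": [0, 0, 0], "gripper": 0.6}]'

```text
time_s: 24.5
position: [0.4767, -0.2777, 0.2328]
tcp_rot: [[1.0, -0.0, 0.004], [0.001, -0.939, -0.345], [0.004, 0.345, -0.939]]
force: [-0.2, -0.1, 0.3]
opening: 0.402
```

Run:
```python
from plan import *
now()
c=snap("top"); im=cv2.cvtColor(c['frame'],cv2.COLOR_RGB2BGR)
s=snap("side"); i2=cv2.cvtColor(s['frame'],cv2.COLOR_RGB2BGR)[100:230,250:380]
cv2.imwrite("pics/a1.png",cv2.convertScaleAbs(np.hstack([cv2.resize(im[110:220,165:275],(400,400),interpolation=cv2.INTER_CUBIC),cv2.resize(i2,(400,400))]),alpha=1.4))
```

```text
t 24.5 q [-34.9  28.  102.  -25.5  40.8 -16.8] P [ 0.4767 -0.2777  0.2328] F [-0.2 -0.1  0.3] op 0.402
cup org [ 0.4771 -0.3475  0.1561] z-axis [-0.  0.  1.] x-axis [ 0. -1.  0.]
```

View pics/a1.png

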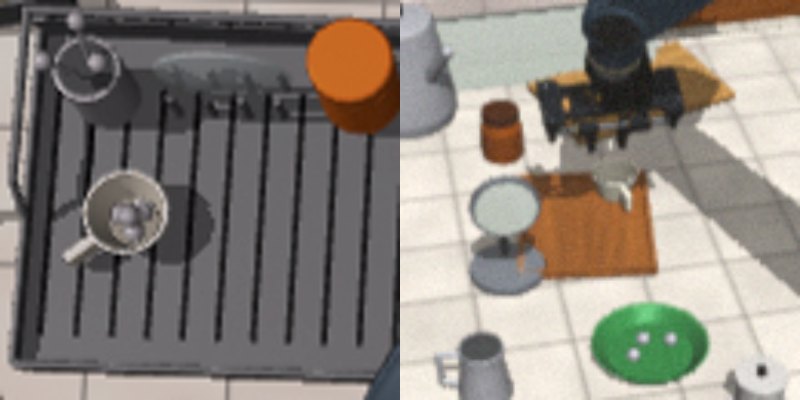

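Side crop (right half): the first cup stands upright on the tray at (620,170), with 3 balls still in the dish. Top crop (left half): the second cup is unmoved at (125,212), handle tip (70,258), 4 balls in it. Fetching it.

Run:
```python
from plan import *
d=.07*np.array([np.cos(np.radians(50))*.342,-np.sin(np.radians(50))*.342,-.94])
pre=np.array([.597,.356,.018])-d
chain([((.42,-.25,.21),-90,0),((.44,.05,.22),-75,0),(pre+[-.03,.0,.08],-50,0),(pre,-50,0)])
```

```text
t 24.6 q [-35.   28.3 102.2 -25.5  40.7 -16.8] P [ 0.4754 -0.2777  0.2297] F [-0.9  0.3 -0.3] op 0.402
cup org [ 0.4753 -0.3471  0.1528] z-axis [0. 0. 1.] x-axis [ 0. -1.  0.]
-> P [ 0.42  -0.181  0.287] offset [-5.54 -7.17 -8.7 ] rot [0.   0.06 0.04]
   cup [ 0.42 -0.25  0.21] -90 0 q [-28.  17. 110. -25.  46. -12.] err 0.0
-> P [0.422 0.117 0.297] offset [  0.2  -27.63 -11.12] rot [  0.     5.13 -14.1 ]
   cup [0.44 0.05 0.22] -75 0 q [ 12.  17. 107. -24.  56.  10.] err 0.0
-> P [0.507 0.428 0.241] offset [ 16.24 -28.04  -4.22] rot [ -0.     8.55 -23.49]
   cup [0.552 0.374 0.164] -50 0 q [ 38.  38.  79. -22.  64.   7.] err 0.0
-> P [0.537 0.428 0.161] offset [ 2.3  -0.92  8.18] rot [0. 0. 0.]
   cup [0.582 0.374 0.084] -50 0 q [ 36.  45.  78. -24.  58.   9.] err 0.0
```

arm_command --targets '[{"offset": [-5.5, -7.2, -8.7], "rot": [0, 0, 0], "gripper": 0.5}, {"offset": [-5.5, -7.2, -8.7], "rot": [0, 0, 0], "gripper": 0.5}, {"offset": [-5.5, -7.2, -8.7], "rot": [0, 0, 0], "gripper": 0.5}, {"offset": [-5.5, -7.2, -8.7], "rot": [0, 0, 0], "gripper": 0.5}]'

```text
time_s: 25.0
position: [0.4185, -0.1782, 0.2863]
tcp_rot: [[1.0, 0.003, -0.004], [0.002, -0.94, -0.34], [-0.004, 0.34, -0.94]]
force: [0.5, 0.3, 0.2]
opening: 0.497
```

arm_command --targets '[{"offset": [0.2, -27.6, -11.1], "rot": [0, 5, -14], "gripper": 0.5}, {"offset": [0.2, -27.6, -11.1], "rot": [0, 5, -14], "gripper": 0.5}, {"offset": [0.2, -27.6, -11.1], "rot": [0, 5, -14], "gripper": 0.5}, {"offset": [0.2, -27.6, -11.1], "rot": [0, 5, -14], "gripper": 0.5}, {"offset": [0.2, -27.6, -11.1], "rot": [0, 5, -14], "gripper": 0.5}, {"offset": [0.2, -27.6, -11.1], "rot": [0, 5, -14], "gripper": 0.5}, {"offset": [0.2, -27.6, -11.1], "rot": [0, 5, -14], "gripper": 0.5}, {"offset": [0.2, -27.6, -11.1], "rot": [0, 5, -14], "gripper": 0.5}]'

```text
time_s: 25.8
position: [0.4232, 0.1174, 0.2954]
tcp_rot: [[0.966, 0.245, 0.084], [0.259, -0.907, -0.331], [-0.005, 0.342, -0.94]]
force: [0.2, 0.1, -1.0]
opening: 0.501
```

arm_command --targets '[{"offset": [16.2, -28, -4.2], "rot": [0, 8.5, -23.5], "gripper": 0.5}, {"offset": [16.2, -28, -4.2], "rot": [0, 8.5, -23.5], "gripper": 0.5}, {"offset": [16.2, -28, -4.2], "rot": [0, 8.5, -23.5], "gripper": 0.5}, {"offset": [16.2, -28, -4.2], "rot": [0, 8.5, -23.5], "gripper": 0.5}, {"offset": [16.2, -28, -4.2], "rot": [0, 8.5, -23.5], "gripper": 0.5}, {"offset": [16.2, -28, -4.2], "rot": [0, 8.5, -23.5], "gripper": 0.5}, {"offset": [16.2, -28, -4.2], "rot": [0, 8.5, -23.5], "gripper": 0.5}, {"offset": [16.2, -28, -4.2], "rot": [0, 8.5, -23.5], "gripper": 0.5}]'

```text
time_s: 26.6
position: [0.5102, 0.4273, 0.2375]
tcp_rot: [[0.768, 0.603, 0.215], [0.64, -0.721, -0.263], [-0.004, 0.34, -0.94]]
force: [-0.1, -0.2, -0.4]
opening: 0.504
```

Run:
```python
from plan import *
d=.07*np.array([np.cos(np.radians(50))*.342,-np.sin(np.radians(50))*.342,-.94])
pre=np.array([.597,.356,.018])-d
chain([(pre,-50,0)])
c=snap("wrist","w4",(170,100,470,340),2.6)
np.savez("w4.npz",**c)
```

```text
t 26.6 q [ 37.3  38.1  78.5 -22.1  64.4   7.3] P [0.5102 0.4273 0.2375] F [-0.1 -0.2 -0.4] op 0.504
cup org [0.5544 0.3739 0.1605] z-axis [0. 0. 1.] x-axis [ 0.64 -0.77 -0.  ]
-> P [0.537 0.428 0.161] offset [ 2.1  -1.02  7.79] rot [-0.13  0.26 -0.09]
   cup [0.582 0.374 0.084] -50 0 q [ 36.  45.  78. -24.  58.   9.] err 0.0
```

View pics/w4.png

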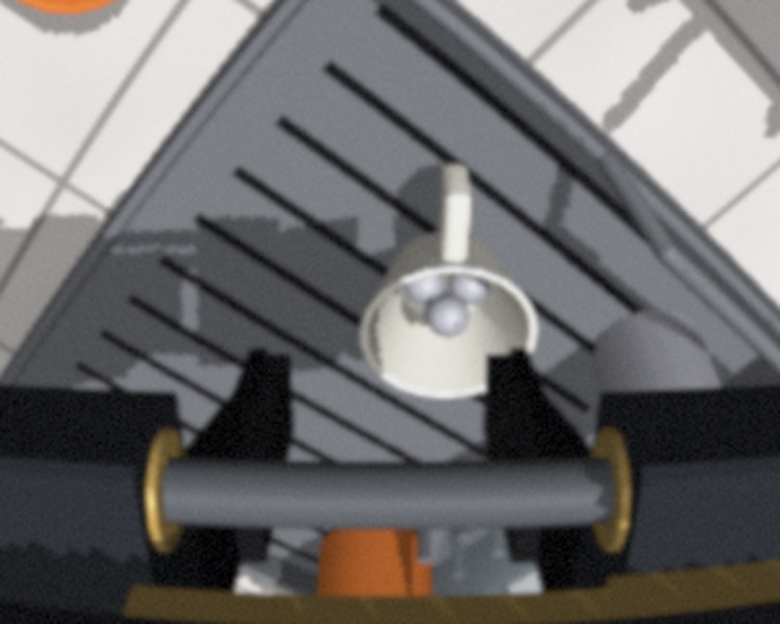

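Run:
```python
from plan import *
c=dict(np.load("w4.npz"))
f=lambda u,v,z:wpt(c,170+u/2.6-.3,100+v/2.6-.3,z)
rim=f(448.5,329,.06);tip=f(457,193,.056);att=f(454.5,260,.056)
for n,a in(("rim",rim),("tip",tip),("att",att)):print(n,np.round(a,4))
v=(rim-tip)[:2];print('len',np.hypot(*v),'psi',np.degrees(np.arctan2(v[1],v[0])), np.degrees(np.arctan2(*(att-tip)[1::-1])))
```

```text
rim [0.5956 0.3601 0.06  ]
tip [0.5569 0.4073 0.056 ]
att [0.5764 0.3847 0.056 ]
len 0.061042883118986806 psi -50.59819931432166 -49.12141264839042
```

The second cup, seen close: rim centre (448,329), handle straight towards the tool at x≈456, so heading −50° and cup at (0.597, 0.3585).

Run:
```python
from plan import *
d=np.array([np.cos(np.radians(50))*.342,-np.sin(np.radians(50))*.342,-.94])
o=np.array([.597,.3585,.018])
chain([(o-.05*d,-50,0),(o,-50,0)])
```

```text
t 26.65 q [ 37.2  38.   78.7 -22.2  64.5   7.2] P [0.5093 0.4253 0.2379] F [-0.5 -1.3  0.4] op 0.499
cup org [0.5533 0.3717 0.1609] z-axis [0.01 0.   1.  ] x-axis [ 0.64 -0.77 -0.  ]
-> P [0.541 0.425 0.142] offset [ 2.49 -1.3   9.72] rot [-0.09  0.42 -0.1 ]
   cup [0.586 0.372 0.065] -50 0 q [ 36.  46.  78. -24.  56.   9.] err 0.0
-> P [0.552 0.412 0.095] offset [-0. -0.  5.] rot [0. 0. 0.]
   cup [0.597 0.358 0.018] -50 0 q [ 34.  50.  79. -26.  51.  10.] err 0.0
```

arm_command --targets '[{"offset": [2.5, -1.3, 4], "rot": [0, 0.4, 0], "gripper": 0.5}, {"offset": [2.5, -1.3, 8], "rot": [0, 0.4, 0], "gripper": 0.5}, {"offset": [2.5, -1.3, 9.7], "rot": [0, 0.4, 0], "gripper": 0.5}, {"offset": [2.5, -1.3, 9.7], "rot": [0, 0.4, 0], "gripper": 0.5}, {"offset": [2.5, -1.3, 9.7], "rot": [0, 0.4, 0], "gripper": 0.5}]'

```text
time_s: 27.15
position: [0.5408, 0.4253, 0.1455]
tcp_rot: [[0.767, 0.602, 0.221], [0.641, -0.722, -0.259], [0.004, 0.34, -0.94]]
force: [0.1, -0.7, -0.7]
opening: 0.5
```

Run:
```python
from plan import *
o=np.array([.597,.3585,.018])
chain([(o,-50,0)])
c=snap("wrist"); g=cv2.cvtColor(c['frame'],cv2.COLOR_RGB2BGR)
# handle columns: bright run in rows just above image centre between fingers
for r in range(150,230,10):
    row=g[r,220:420].astype(int).sum(1); b=np.where((row>420)&(np.ptp(g[r,220:420].astype(int),axis=1)<60))[0]+220
    print(r,b.min() if len(b) else None,b.max() if len(b) else None,len(b))
snap("wrist","w5")
```

```text
t 27.15 q [ 35.6  45.9  78.6 -24.1  56.2   9.4] P [0.5408 0.4253 0.1455] F [ 0.1 -0.7 -0.7] op 0.5
cup org [0.5854 0.3723 0.0684] z-axis [-0. -0.  1.] x-axis [ 0.64 -0.77 -0.  ]
-> P [0.552 0.412 0.095] offset [-0.   -0.04  5.36] rot [-0.1  -0.16 -0.17]
   cup [0.597 0.358 0.018] -50 0 q [ 34.  50.  79. -26.  51.  10.] err 0.0
150 366 419 54
160 377 419 43
170 389 419 31
180 400 419 20
190 411 419 9
200 None None 0
210 None None 0
220 None None 0
```

arm_command --targets '[{"offset": [0, 0, 2], "rot": [0, 0, 0], "gripper": 0.5}, {"offset": [0, 0, 4], "rot": [0, 0, 0], "gripper": 0.5}, {"offset": [0, 0, 5.2], "rot": [0, 0, 0], "gripper": 0.5}, {"offset": [0, 0, 5.2], "rot": [0, 0, 0], "gripper": 0.5}, {"offset": [0, 0, 5.2], "rot": [0, 0, 0], "gripper": 1}, {"offset": [0, 0, 5.2], "rot": [0, 0, 0], "gripper": 1}, {"offset": [0, 0, 5.2], "rot": [0, 0, 0], "gripper": 1}, {"offset": [0, 0, 5.2], "rot": [0, 0, 0], "gripper": 1}]'

```text
time_s: 28.05
position: [0.5517, 0.4136, 0.0965]
tcp_rot: [[0.766, 0.603, 0.222], [0.643, -0.721, -0.258], [0.005, 0.34, -0.94]]
force: [-0.1, -0.0, 0.4]
opening: 0.221
```

arm_command --targets '[{"offset": [0, 0, 0], "rot": [0, 0, 0], "gripper": 1}, {"offset": [0, 0, 0], "rot": [0, 0, 0], "gripper": 1}, {"offset": [0, 0, 0], "rot": [0, 0, 0], "gripper": 1}, {"offset": [0, 0, 0], "rot": [0, 0, 0], "gripper": 1}]'

```text
time_s: 28.45
position: [0.5517, 0.4134, 0.0961]
tcp_rot: [[0.766, 0.603, 0.222], [0.643, -0.721, -0.258], [0.004, 0.34, -0.94]]
force: [-0.7, 0.6, 2.3]
opening: 0.112
```

Run:
```python
from plan import *
P,R,q=now(); print(np.round(R,3).tolist())
```

```text
t 28.45 q [ 34.2  49.7  79.5 -25.7  51.3  10.6] P [0.5517 0.4134 0.0961] F [-0.7  0.6  2.3] op 0.112
cup org [0.5965 0.3605 0.019 ] z-axis [-0. -0.  1.] x-axis [ 0.64 -0.77 -0.  ]
[[0.766, 0.603, 0.222], [0.643, -0.721, -0.258], [0.004, 0.34, -0.94]]
```

Gripped. Lift, and plan the carry to the dish; balls already lie there, so I'll stay a little higher and off to +y.

arm_command --targets '[{"offset": [0, 0.5, -1.4], "rot": [0, 0, 0], "gripper": 1}, {"offset": [0, 1.2, -3.3], "rot": [0, 0, 0], "gripper": 1}, {"offset": [0, 2.1, -5.7], "rot": [0, 0, 0], "gripper": 1}, {"offset": [0, 3.1, -8.5], "rot": [0, 0, 0], "gripper": 1}, {"offset": [0, 4.1, -11.3], "rot": [0, 0, 0], "gripper": 1}, {"offset": [0, 4.8, -13.2], "rot": [0, 0, 0], "gripper": 1}, {"offset": [0, 5.2, -14.1], "rot": [0, 0, 0], "gripper": 1}, {"offset": [0, 5.2, -14.1], "rot": [0, 0, 0], "gripper": 1}]'

```text
time_s: 29.25
position: [0.5521, 0.4122, 0.2477]
tcp_rot: [[0.766, 0.603, 0.223], [0.642, -0.722, -0.257], [0.006, 0.34, -0.94]]
force: [-0.0, 0.1, -2.4]
opening: 0.115
```

Run:
```python
from plan import *
rim=lambda t:rim2org((.467,-.025,np.interp(t,[0,60,100],[.073,.063,.059])),-90,t)
chain([((.54,.18,.165),-70,0),((.467,-.025,.11),-90,0),(rim(0),-90,0)]+[(rim(t),-90,t) for t in(60,75,90,100)])
c=snap("side"); s=cv2.cvtColor(c['frame'],cv2.COLOR_RGB2GRAY)
# balls in dish: bright spots on green
hsv=cv2.cvtColor(c['frame'],cv2.COLOR_RGB2HSV); D=np.zeros(s.shape,np.uint8); u=proj(c,(.467,-.041,.008)); cv2.circle(D,tuple(int(x) for x in u),16,255,-1)
n,l,st,ce=cv2.connectedComponentsWithStats(((hsv[...,1]<90)&(D>0)).astype(np.uint8))
for i in range(1,n): print(st[i,4],np.round(pt(c,*ce[i],.014),3))
```

```text
t 29.25 q [ 34.1  38.7  75.4 -21.8  65.2   3.3] P [0.5521 0.4122 0.2477] F [-0.   0.1 -2.4] op 0.115
cup org [0.5969 0.3594 0.1707] z-axis [-0.   -0.01  1.  ] x-axis [ 0.64 -0.77 -0.  ]
-> P [0.516 0.245 0.242] offset [-13.47   9.7    4.04] rot [-0.18 -7.14 18.66]
   cup [0.54  0.18  0.165] -70 0 q [ 22.  32.  92. -23.  60.  15.] err 0.0
-> P [0.467 0.044 0.187] offset [-11.5   14.27  11.05] rot [ 0.   -6.84 18.79]
   cup [ 0.467 -0.025  0.11 ] -90 0 q [  2.  31. 108. -29.  45.  23.] err 0.0
-> P [0.467 0.044 0.108] offset [ 0.   -2.7   7.42] rot [0. 0. 0.]
   cup [ 0.467 -0.025  0.031] -90 0 q [  2.  40. 111. -36.  36.  32.] err 0.0
-> P [ 0.467 -0.021  0.141] offset [-0.    7.22 -0.85] rot [60.  0.  0.]
   cup [0.467 0.011 0.042] -90 60 q [-33.  41. 109.  38.  61. -61.] err 0.0
-> P [ 0.467 -0.041  0.138] offset [-0.    1.74 -1.07] rot [15. -0. -0.]
   cup [0.467 0.016 0.051] -90 75 q [-39.  47. 105.  42.  74. -68.] err 0.0
-> P [ 0.467 -0.06   0.129] offset [-0.    1.77 -1.1 ] rot [15. -0. -0.]
   cup [0.467 0.017 0.06 ] -90 90 q [-43.  55. 101.  44.  87. -73.] err 0.0
-> P [ 0.467 -0.071  0.121] offset [-0.    1.16 -0.81] rot [10.  0. -0.]
   cup [0.467 0.016 0.066] -90 100 q [-44.  60.  99.  45.  95. -75.] err 0.0
17 [ 0.452 -0.13   0.014]
1 [ 0.491 -0.126  0.014]
189 [0.463 0.008 0.014]
16 [ 0.472 -0.061  0.014]
16 [ 0.436 -0.052  0.014]
18 [ 0.491 -0.033  0.014]
```

arm_command --targets '[{"offset": [-1.7, 1.2, 0.5], "rot": [0, -0.9, 2.4], "gripper": 1}, {"offset": [-3.9, 2.8, 1.2], "rot": [0, -2, 5.5], "gripper": 1}, {"offset": [-6.3, 4.5, 1.9], "rot": [0, -3.3, 8.8], "gripper": 1}, {"offset": [-8.7, 6.2, 2.6], "rot": [0, -4.6, 12], "gripper": 1}, {"offset": [-11, 7.9, 3.3], "rot": [0, -5.8, 15.3], "gripper": 1}, {"offset": [-12.8, 9.2, 3.8], "rot": [-0.2, -6.8, 17.8], "gripper": 1}, {"offset": [-13.5, 9.7, 4.0], "rot": [-0.2, -7.1, 18.7], "gripper": 1}, {"offset": [-13.5, 9.7, 4.0], "rot": [-0.2, -7.1, 18.7], "gripper": 1}]'

```text
time_s: 30.1
position: [0.5151, 0.244, 0.2397]
tcp_rot: [[0.94, 0.321, 0.113], [0.341, -0.883, -0.324], [-0.004, 0.343, -0.939]]
force: [-1.6, 0.6, -3.1]
opening: 0.11
```

arm_command --targets '[{"offset": [-1.2, 1.4, 1.1], "rot": [0, -0.7, 1.9], "gripper": 1}, {"offset": [-3, 3.7, 2.9], "rot": [0, -1.8, 4.9], "gripper": 1}, {"offset": [-5, 6.2, 4.8], "rot": [0, -3, 8.2], "gripper": 1}, {"offset": [-7, 8.7, 6.7], "rot": [0, -4.2, 11.5], "gripper": 1}, {"offset": [-9, 11.2, 8.6], "rot": [0, -5.4, 14.8], "gripper": 1}, {"offset": [-10.8, 13.4, 10.3], "rot": [0, -6.4, 17.6], "gripper": 1}, {"offset": [-11.5, 14.3, 11], "rot": [0, -6.8, 18.8], "gripper": 1}, {"offset": [-11.5, 14.3, 11], "rot": [0, -6.8, 18.8], "gripper": 1}]'

```text
time_s: 30.9
position: [0.4667, 0.0435, 0.1863]
tcp_rot: [[1.0, -0.001, -0.001], [-0.001, -0.939, -0.343], [-0.001, 0.343, -0.939]]
force: [0.2, 0.9, -2.7]
opening: 0.112
```

Run:
```python
from plan import *
rim=lambda t:rim2org((.465,-.025,np.interp(t,[0,60,100],[.077,.066,.060])),-90,t)
now();P,R=tool(rim(0),-90); delta(P,R)
for t in(10,20,30,40,50,60): delta(*tool(rim(t),-90,t),P,R)
```

```text
t 30.9 q [  1.6  30.8 108.5 -28.9  45.2  23.1] P [0.4667 0.0435 0.1863] F [ 0.2  0.9 -2.7] op 0.112
cup org [ 0.4666 -0.026   0.1094] z-axis [0. 0. 1.] x-axis [-0. -1.  0.]
t 30.9 q [  1.6  30.8 108.5 -28.9  45.2  23.1] P [0.4667 0.0435 0.1863] F [ 0.2  0.9 -2.7] op 0.112
-> P [0.465 0.044 0.112] offset [-0.17 -2.64  6.95] rot [ 0.06  0.07 -0.04]
-> P [0.465 0.037 0.122] offset [-0.    1.   -0.67] rot [10. -0.  0.]
-> P [0.465 0.028 0.13 ] offset [-0.    2.13 -1.14] rot [20. -0.  0.]
-> P [0.465 0.018 0.136] offset [-0.    3.35 -1.39] rot [30. -0.  0.]
-> P [0.465 0.006 0.141] offset [-0.    4.63 -1.41] rot [40. -0.  0.]
-> P [ 0.465 -0.007  0.143] offset [-0.    5.92 -1.2 ] rot [50.  0.  0.]
-> P [ 0.465 -0.021  0.144] offset [-0.    7.19 -0.75] rot [60.  0.  0.]
```

arm_command --targets '[{"offset": [-0.2, -0.6, 1.5], "rot": [0, 0, 0], "gripper": 1}, {"offset": [-0.2, -1.3, 3.4], "rot": [0, 0, 0], "gripper": 1}, {"offset": [-0.2, -2, 5.3], "rot": [0, 0, 0], "gripper": 1}, {"offset": [-0.2, -2.5, 6.5], "rot": [0, 0, 0], "gripper": 1}, {"offset": [-0.2, -2.6, 6.95], "rot": [0, 0, 0], "gripper": 1}, {"offset": [-0.2, -2.6, 6.95], "rot": [0, 0, 0], "gripper": 1}]'

```text
time_s: 31.5
position: [0.4648, 0.0452, 0.1123]
tcp_rot: [[1.0, 0.002, 0.0], [0.002, -0.939, -0.343], [-0.0, 0.343, -0.939]]
force: [0.2, -0.5, -2.4]
opening: 0.111
```

arm_command --targets '[{"offset": [0, 0.7, -0.45], "rot": [7, 0, 0], "gripper": 1}, {"offset": [0, 1.4, -0.9], "rot": [14, 0, 0], "gripper": 1}, {"offset": [0, 2.3, -1.2], "rot": [21, 0, 0], "gripper": 1}, {"offset": [0, 3.2, -1.4], "rot": [29, 0, 0], "gripper": 1}, {"offset": [0, 4.2, -1.45], "rot": [37, 0, 0], "gripper": 1}, {"offset": [0, 5.3, -1.35], "rot": [45, 0, 0], "gripper": 1}, {"offset": [0, 6.3, -1.1], "rot": [53, 0, 0], "gripper": 1}, {"offset": [0, 7.2, -0.75], "rot": [60, 0, 0], "gripper": 1}]'

```text
time_s: 32.3
position: [0.4657, -0.0219, 0.1462]
tcp_rot: [[1.0, 0.004, 0.004], [0.001, -0.8, 0.6], [0.006, -0.6, -0.8]]
force: [-1.4, 0.7, -3.7]
opening: 0.11
```

arm_command --targets '[{"offset": [0, 0, 0], "rot": [0, 0, 0], "gripper": 1}, {"offset": [0, 0, 0], "rot": [0, 0, 0], "gripper": 1}, {"offset": [0, 0, 0], "rot": [0, 0, 0], "gripper": 1}]'

```text
time_s: 32.6
position: [0.4639, -0.0192, 0.145]
tcp_rot: [[1.0, 0.002, -0.002], [0.003, -0.803, 0.596], [-0.001, -0.596, -0.803]]
force: [0.2, 0.9, -1.8]
opening: 0.107
```

Run:
```python
from plan import *
rim=lambda t:rim2org((.465,-.025,np.interp(t,[0,60,100],[.077,.066,.060])),-90,t)
P,R,q=now()
for t in(60,70,75,80,85,90,95,100): delta(*tool(rim(t),-90,t),P,R)
```

```text
t 32.6 q [-32.   39.4 109.4  36.2  58.5 -59. ] P [ 0.4639 -0.0192  0.145 ] F [ 0.2  0.9 -1.8] op 0.107
cup org [0.4638 0.0067 0.0447] z-axis [ 0.   -0.83  0.55] x-axis [ 0.   -0.55 -0.83]
-> P [ 0.465 -0.021  0.144] offset [0.11 0.19 0.04] rot [3.41 0.13 0.08]
-> P [ 0.465 -0.034  0.142] offset [ 0.1   1.39 -0.62] rot [13.41  0.14  0.07]
-> P [ 0.465 -0.041  0.14 ] offset [ 0.1   2.04 -0.87] rot [18.41  0.14  0.07]
-> P [ 0.465 -0.047  0.137] offset [ 0.1   2.71 -1.07] rot [23.41  0.14  0.06]
-> P [ 0.465 -0.054  0.134] offset [ 0.1   3.4  -1.21] rot [28.41  0.15  0.05]
-> P [ 0.465 -0.06   0.131] offset [ 0.1   4.11 -1.3 ] rot [33.41  0.15  0.05]
-> P [ 0.465 -0.066  0.127] offset [ 0.1   4.82 -1.32] rot [38.41  0.15  0.04]
-> P [ 0.465 -0.071  0.122] offset [ 0.1   5.55 -1.29] rot [4.341e+01 1.500e-01 3.000e-02]
```

arm_command --targets '[{"offset": [0.1, 0.8, -0.3], "rot": [8.4, 0, 0], "gripper": 1}, {"offset": [0.1, 1.4, -0.6], "rot": [13.4, 0, 0], "gripper": 1}, {"offset": [0.1, 2.0, -0.9], "rot": [18.4, 0, 0], "gripper": 1}, {"offset": [0.1, 2.35, -0.95], "rot": [20.8, 0, 0], "gripper": 1}, {"offset": [0.1, 2.7, -1.05], "rot": [23.4, 0, 0], "gripper": 1}, {"offset": [0.1, 3.05, -1.15], "rot": [25.9, 0, 0], "gripper": 1}, {"offset": [0.1, 3.4, -1.2], "rot": [28.4, 0, 0], "gripper": 1}, {"offset": [0.1, 3.4, -1.2], "rot": [28.4, 0, 0], "gripper": 1}]'

```text
time_s: 33.4
position: [0.4656, -0.0539, 0.1334]
tcp_rot: [[1.0, 0.0, -0.003], [0.003, -0.423, 0.906], [-0.001, -0.906, -0.423]]
force: [-0.2, 0.5, -1.2]
opening: 0.111
```

arm_command --targets '[{"offset": [0, 0.7, 0.25], "rot": [5, 0, 0], "gripper": 1}, {"offset": [0, 1.25, 0.55], "rot": [10, 0, 0], "gripper": 1}, {"offset": [0, 1.85, 0.9], "rot": [15, 0, 0], "gripper": 1}, {"offset": [0, 1.85, 0.9], "rot": [15, 0, 0], "gripper": 1}, {"offset": [0, 1.85, 0.9], "rot": [15, 0, 0], "gripper": 1}, {"offset": [0, 1.85, 0.9], "rot": [15, 0, 0], "gripper": 1}, {"offset": [0, 1.85, 0.9], "rot": [15, 0, 0], "gripper": 1}, {"offset": [0, 1.85, 0.9], "rot": [15, 0, 0], "gripper": 1}]'

```text
time_s: 34.2
position: [0.4655, -0.0545, 0.1139]
tcp_rot: [[1.0, 0.0, -0.001], [0.001, -0.173, 0.985], [0.0, -0.985, -0.173]]
force: [0.0, -0.4, -2.2]
opening: 0.112
```

arm_command --targets '[{"offset": [0, 0, 0], "rot": [0, 0, 0], "gripper": 1}, {"offset": [0, 0, 0], "rot": [0, 0, 0], "gripper": 1}, {"offset": [0, 0, 0], "rot": [0, 0, 0], "gripper": 1}, {"offset": [0, 0, 0], "rot": [0, 0, 0], "gripper": 1}, {"offset": [0, 0, 0], "rot": [0, 0, 0], "gripper": 1}, {"offset": [0, 0, 0], "rot": [0, 0, 0], "gripper": 1}]'

```text
time_s: 34.8
position: [0.4654, -0.0546, 0.1131]
tcp_rot: [[1.0, -0.001, -0.0], [-0.0, -0.172, 0.985], [-0.001, -0.985, -0.172]]
force: [0.3, -1.2, -1.0]
opening: 0.114
```

Run:
```python
from plan import *
now()
```

```text
t 34.8 q [-43.4  60.8  99.9  45.8  93.6 -76. ] P [ 0.4654 -0.0546  0.1131] F [ 0.3 -1.2 -1. ] op 0.114
cup org [0.4653 0.0333 0.0582] z-axis [-0.   -0.98 -0.18] x-axis [-0.    0.18 -0.98]
```

Reached about 100° (the cup is 8 mm lower than planned but touching nothing). Lift, level, and check the balls with image code before moving on.

arm_command --targets '[{"offset": [0, -2, -0.3], "rot": [0, 0, 0], "gripper": 1}, {"offset": [0, -5.5, -0.9], "rot": [0, 0, 0], "gripper": 1}, {"offset": [0, -6.5, 0], "rot": [-8, 0, 0], "gripper": 1}, {"offset": [0, -7.5, 1.0], "rot": [-16, 0, 0], "gripper": 1}, {"offset": [0, -8.5, 2.0], "rot": [-24, 0, 0], "gripper": 1}, {"offset": [0, -9.5, 3.2], "rot": [-32, 0, 0], "gripper": 1}, {"offset": [0.1, -10.5, 4.2], "rot": [-40, 0, 0], "gripper": 1}, {"offset": [0.1, -11, 5.2], "rot": [-48, 0, 0], "gripper": 1}]'

```text
time_s: 35.6
position: [0.466, 0.016, 0.2136]
tcp_rot: [[1.0, -0.0, 0.0], [-0.0, -0.85, 0.528], [0.0, -0.528, -0.85]]
force: [-0.6, -0.2, -2.4]
opening: 0.116
```

Run:
```python
from plan import *
L=(.635,-.03,.14)
chain([((.467,-.02,.15),-90,0),((.55,-.03,.16),-135,0),(L,-178,0)])
```

```text
t 35.6 q [-26.5  29.9 108.9  32.7  61.  -47.7] P [0.466  0.016  0.2136] F [-0.6 -0.2 -2.4] op 0.116
cup org [0.4661 0.0336 0.1115] z-axis [-0.   -0.79  0.62] x-axis [-0.   -0.62 -0.79]
-> P [0.467 0.049 0.227] offset [ 0.1  -3.54  0.64] rot [-5.184e+01 -1.000e-02 -2.000e-02]
   cup [ 0.467 -0.02   0.15 ] -90 0 q [  2.  27. 106. -26.  51.  20.] err 0.0
-> P [0.599 0.019 0.237] offset [13.21  3.19  0.1 ] rot [  0.   -15.39  42.29]
   cup [ 0.55 -0.03  0.16] -135 0 q [ -3.  37.  80. -15.  77.  47.] err 0.0
-> P [ 0.704 -0.028  0.217] offset [10.75 -4.58  0.46] rot [  0.   -14.71  40.41]
   cup [ 0.635 -0.03   0.14 ] -178 0 q [-10.  48.  59.  -4.  92.  79.] err 0.0
```

arm_command --targets '[{"offset": [0.1, -3.5, 0.6], "rot": [-52, 0, 0], "gripper": 1}, {"offset": [0.1, -3.5, 0.6], "rot": [-52, 0, 0], "gripper": 1}, {"offset": [0.1, -3.5, 0.6], "rot": [-52, 0, 0], "gripper": 1}, {"offset": [0.1, -3.5, 0.6], "rot": [-52, 0, 0], "gripper": 1}, {"offset": [0.1, -3.5, 0.6], "rot": [-52, 0, 0], "gripper": 1}, {"offset": [0.1, -3.5, 0.6], "rot": [-52, 0, 0], "gripper": 1}, {"offset": [0.1, -3.5, 0.6], "rot": [-52, 0, 0], "gripper": 1}, {"offset": [0.1, -3.5, 0.6], "rot": [-52, 0, 0], "gripper": 1}]'

```text
time_s: 36.4
position: [0.4664, 0.0492, 0.2255]
tcp_rot: [[1.0, 0.003, -0.003], [0.001, -0.941, -0.337], [-0.004, 0.337, -0.941]]
force: [-0.5, 0.1, -2.3]
opening: 0.113
```

arm_command --targets '[{"offset": [2.2, 0.5, 0], "rot": [0, -2.5, 7], "gripper": 1}, {"offset": [4.4, 1, 0], "rot": [0, -5, 14], "gripper": 1}, {"offset": [6.6, 1.5, 0], "rot": [0, -7.5, 21], "gripper": 1}, {"offset": [8.8, 2.1, 0.1], "rot": [0, -10, 28], "gripper": 1}, {"offset": [11, 2.6, 0.1], "rot": [0, -12.5, 35], "gripper": 1}, {"offset": [13.2, 3.2, 0.1], "rot": [0, -15.4, 42.3], "gripper": 1}, {"offset": [13.2, 3.2, 0.1], "rot": [0, -15.4, 42.3], "gripper": 1}, {"offset": [13.2, 3.2, 0.1], "rot": [0, -15.4, 42.3], "gripper": 1}]'

```text
time_s: 37.2
position: [0.5992, 0.0163, 0.2354]
tcp_rot: [[0.705, -0.665, -0.245], [-0.709, -0.665, -0.237], [-0.005, 0.34, -0.94]]
force: [-1.0, 0.1, -1.9]
opening: 0.111
```

Run:
```python
from plan import *
chain([((.635,-.03,.14),-178,0)])
c=snap("side")
im=cv2.cvtColor(c['frame'],cv2.COLOR_RGB2BGR)
cv2.imwrite("pics/b1.png",np.hstack([cv2.resize(im[180:250,290:360],(400,400),interpolation=cv2.INTER_CUBIC),cv2.resize(im[100:220,250:370],(400,400),interpolation=cv2.INTER_CUBIC)]))
```

```text
t 37.2 q [ -3.4  37.5  80.3 -14.9  76.4  47. ] P [0.5992 0.0163 0.2354] F [-1.   0.1 -1.9] op 0.111
cup org [ 0.5498 -0.0323  0.1584] z-axis [ 0.   -0.01  1.  ] x-axis [-0.71 -0.71 -0.  ]
-> P [ 0.704 -0.028  0.217] offset [10.54 -4.71  0.2 ] rot [  0.   -14.36  40.39]
   cup [ 0.635 -0.03   0.14 ] -178 0 q [-10.  48.  59.  -4.  92.  79.] err 0.0
```

View pics/b1.png

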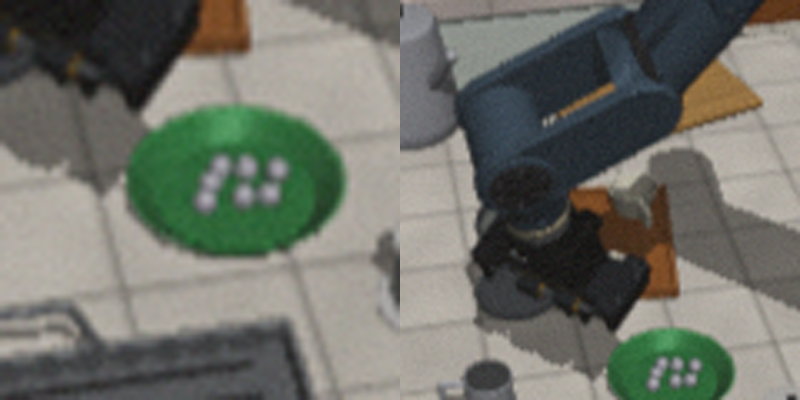

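All 7 balls (3 + 4) are in the dish at about (205,200), (212,182), (221,163), (247,165), (245,195), (278,168) and (271,192). The first cup still stands on the tray. Now the second cup's inspection.

arm_command --targets '[{"offset": [1.5, -0.7, 0], "rot": [0, -2, 5.8], "gripper": 1}, {"offset": [3.2, -1.4, 0], "rot": [0, -4.2, 12], "gripper": 1}, {"offset": [5, -2.2, 0.1], "rot": [0, -6.5, 18.5], "gripper": 1}, {"offset": [6.8, -3, 0.1], "rot": [0, -9, 25.5], "gripper": 1}, {"offset": [8.6, -3.8, 0.2], "rot": [0, -11.6, 33], "gripper": 1}, {"offset": [10, -4.4, 0.2], "rot": [0, -13.6, 38.5], "gripper": 1}, {"offset": [10.5, -4.7, 0.2], "rot": [0, -14.3, 40.4], "gripper": 1}, {"offset": [10.5, -4.7, 0.2], "rot": [0, -14.3, 40.4], "gripper": 1}]'

```text
time_s: 38.05
position: [0.7038, -0.026, 0.2173]
tcp_rot: [[0.038, -0.939, -0.341], [-0.999, -0.035, -0.016], [0.003, 0.342, -0.94]]
force: [-0.6, 0.4, -2.7]
opening: 0.109
```

arm_command --targets '[{"offset": [0, 0, 0], "rot": [0, 0, 0], "gripper": 1}, {"offset": [0, 0, 0], "rot": [0, 0, 0], "gripper": 1}, {"offset": [0, 0, 0], "rot": [0, 0, 0], "gripper": 1}, {"offset": [0, 0, 0], "rot": [0, 0, 0], "gripper": 1}, {"offset": [0, 0, 0], "rot": [0, 0, 0], "gripper": 1}, {"offset": [0, 0, 0], "rot": [0, 0, 0], "gripper": 1}, {"offset": [0, 0, 0], "rot": [0, 0, 0], "gripper": 1}, {"offset": [0, 0, 0], "rot": [0, 0, 0], "gripper": 1}]'

```text
time_s: 38.85
position: [0.7044, -0.0255, 0.2178]
tcp_rot: [[0.037, -0.94, -0.34], [-0.999, -0.034, -0.017], [0.004, 0.341, -0.94]]
force: [-0.2, 0.3, -1.4]
opening: 0.115
```

arm_command --targets '[{"offset": [0, 0, 0], "rot": [0, 0, 0], "gripper": 1}, {"offset": [0, 0, 0], "rot": [0, 0, 0], "gripper": 1}, {"offset": [0, 0, 0], "rot": [0, 0, 0], "gripper": 1}, {"offset": [0, 0, 0], "rot": [0, 0, 0], "gripper": 1}, {"offset": [0, 0, 0], "rot": [0, 0, 0], "gripper": 1}, {"offset": [0, 0, 0], "rot": [0, 0, 0], "gripper": 1}, {"offset": [0, 0, 0], "rot": [0, 0, 0], "gripper": 1}, {"offset": [0, 0, 0], "rot": [0, 0, 0], "gripper": 1}]'

```text
time_s: 39.65
position: [0.7044, -0.0255, 0.2178]
tcp_rot: [[0.037, -0.94, -0.34], [-0.999, -0.034, -0.017], [0.004, 0.341, -0.94]]
force: [-1.4, 0.4, -1.2]
opening: 0.113
```

arm_command --targets '[{"offset": [-0.8, 0.3, 0.1], "rot": [0, 2.5, -7], "gripper": 1}, {"offset": [-1.6, 0.6, 0.2], "rot": [0, 5, -14], "gripper": 1}, {"offset": [-2.4, 1, 0.3], "rot": [0, 7.5, -21], "gripper": 1}, {"offset": [-3.2, 1.3, 0.5], "rot": [0, 10, -28], "gripper": 1}, {"offset": [-4.1, 1.6, 0.6], "rot": [0, 12.8, -35], "gripper": 1}, {"offset": [-4.9, 1.9, 0.7], "rot": [0, 15.4, -42.3], "gripper": 1}, {"offset": [-4.9, 1.9, 0.7], "rot": [0, 15.4, -42.3], "gripper": 1}]'

```text
time_s: 40.35
position: [0.6813, 0.0249, 0.2176]
tcp_rot: [[0.735, -0.638, -0.232], [-0.678, -0.689, -0.254], [0.002, 0.344, -0.939]]
force: [0.4, 0.2, -1.7]
opening: 0.11
```

arm_command --targets '[{"offset": [-0.8, 0.3, 0.1], "rot": [0, 2.5, -7], "gripper": 1}, {"offset": [-1.6, 0.6, 0.2], "rot": [0, 5, -14], "gripper": 1}, {"offset": [-2.4, 1, 0.3], "rot": [0, 7.5, -21], "gripper": 1}, {"offset": [-3.2, 1.3, 0.5], "rot": [0, 10, -28], "gripper": 1}, {"offset": [-4.1, 1.6, 0.6], "rot": [0, 12.8, -35], "gripper": 1}, {"offset": [-4.9, 1.9, 0.7], "rot": [0, 15.4, -42.3], "gripper": 1}, {"offset": [-4.9, 1.9, 0.7], "rot": [0, 15.4, -42.3], "gripper": 1}]'

```text
time_s: 41.05
position: [0.6309, 0.0411, 0.2173]
tcp_rot: [[0.999, 0.033, 0.011], [0.035, -0.938, -0.345], [-0.001, 0.345, -0.938]]
force: [0.0, -0.2, -2.1]
opening: 0.113
```

arm_command --targets '[{"offset": [0, 0, 0], "rot": [0, 0, 0], "gripper": 1}, {"offset": [0, 0, 0], "rot": [0, 0, 0], "gripper": 1}, {"offset": [0, 0, 0], "rot": [0, 0, 0], "gripper": 1}, {"offset": [0, 0, 0], "rot": [0, 0, 0], "gripper": 1}, {"offset": [0, 0, 0], "rot": [0, 0, 0], "gripper": 1}, {"offset": [0, 0, 0], "rot": [0, 0, 0], "gripper": 1}, {"offset": [0, 0, 0], "rot": [0, 0, 0], "gripper": 1}, {"offset": [0, 0, 0], "rot": [0, 0, 0], "gripper": 1}]'

```text
time_s: 41.85
position: [0.6327, 0.0412, 0.2173]
tcp_rot: [[0.999, 0.035, 0.015], [0.038, -0.938, -0.346], [0.002, 0.346, -0.938]]
force: [0.3, -0.8, -2.0]
opening: 0.113
```

arm_command --targets '[{"offset": [0, 0, 0], "rot": [0, 0, 0], "gripper": 1}, {"offset": [0, 0, 0], "rot": [0, 0, 0], "gripper": 1}, {"offset": [0, 0, 0], "rot": [0, 0, 0], "gripper": 1}, {"offset": [0, 0, 0], "rot": [0, 0, 0], "gripper": 1}, {"offset": [0, 0, 0], "rot": [0, 0, 0], "gripper": 1}, {"offset": [0, 0, 0], "rot": [0, 0, 0], "gripper": 1}, {"offset": [0, 0, 0], "rot": [0, 0, 0], "gripper": 1}, {"offset": [0, 0, 0], "rot": [0, 0, 0], "gripper": 1}]'

```text
time_s: 42.65
position: [0.6327, 0.0412, 0.2173]
tcp_rot: [[0.999, 0.035, 0.015], [0.038, -0.938, -0.346], [0.002, 0.346, -0.938]]
force: [-0.0, -0.5, -1.3]
opening: 0.11
```

arm_command --targets '[{"offset": [-0.8, 0.3, 0.1], "rot": [0, 2.5, -7], "gripper": 1}, {"offset": [-1.6, 0.6, 0.2], "rot": [0, 5, -14], "gripper": 1}, {"offset": [-2.4, 1, 0.4], "rot": [0, 7.5, -21], "gripper": 1}, {"offset": [-3.2, 1.3, 0.5], "rot": [0, 10, -28], "gripper": 1}, {"offset": [-4.1, 1.7, 0.6], "rot": [0.2, 12.5, -35], "gripper": 1}, {"offset": [-4.9, 2.0, 0.75], "rot": [0.3, 14.9, -41.3], "gripper": 1}, {"offset": [-4.9, 2.0, 0.75], "rot": [0.3, 14.9, -41.3], "gripper": 1}]'

```text
time_s: 43.35
position: [0.5824, 0.0172, 0.2168]
tcp_rot: [[0.695, 0.677, 0.241], [0.719, -0.653, -0.238], [-0.004, 0.339, -0.941]]
force: [-0.3, -0.2, -1.1]
opening: 0.112
```

arm_command --targets '[{"offset": [-0.8, 0.3, 0.1], "rot": [0, 2.5, -7], "gripper": 1}, {"offset": [-1.6, 0.6, 0.2], "rot": [0, 5, -14], "gripper": 1}, {"offset": [-2.4, 1, 0.3], "rot": [0, 7.5, -21], "gripper": 1}, {"offset": [-3.2, 1.3, 0.5], "rot": [0, 10, -28], "gripper": 1}, {"offset": [-4.1, 1.6, 0.6], "rot": [0, 12.8, -35], "gripper": 1}, {"offset": [-5, 2.0, 0.7], "rot": [0, 15.6, -43], "gripper": 1}, {"offset": [-5, 2.0, 0.7], "rot": [0, 15.6, -43], "gripper": 1}]'

```text
time_s: 44.05
position: [0.5656, -0.033, 0.2175]
tcp_rot: [[-0.032, 0.94, 0.339], [0.999, 0.031, 0.011], [-0.0, 0.339, -0.941]]
force: [0.4, 0.3, -0.9]
opening: 0.113
```

arm_command --targets '[{"offset": [0, 0, 0], "rot": [0, 0, 0], "gripper": 1}, {"offset": [0, 0, 0], "rot": [0, 0, 0], "gripper": 1}, {"offset": [0, 0, 0], "rot": [0, 0, 0], "gripper": 1}, {"offset": [0, 0, 0], "rot": [0, 0, 0], "gripper": 1}, {"offset": [0, 0, 0], "rot": [0, 0, 0], "gripper": 1}, {"offset": [0, 0, 0], "rot": [0, 0, 0], "gripper": 1}, {"offset": [0, 0, 0], "rot": [0, 0, 0], "gripper": 1}, {"offset": [0, 0, 0], "rot": [0, 0, 0], "gripper": 1}]'

```text
time_s: 44.85
position: [0.5651, -0.0326, 0.2174]
tcp_rot: [[-0.029, 0.94, 0.339], [1.0, 0.028, 0.009], [-0.001, 0.339, -0.941]]
force: [-0.1, -0.3, -2.1]
opening: 0.111
```

arm_command --targets '[{"offset": [0, 0, 0], "rot": [0, 0, 0], "gripper": 1}, {"offset": [0, 0, 0], "rot": [0, 0, 0], "gripper": 1}, {"offset": [0, 0, 0], "rot": [0, 0, 0], "gripper": 1}, {"offset": [0, 0, 0], "rot": [0, 0, 0], "gripper": 1}, {"offset": [0, 0, 0], "rot": [0, 0, 0], "gripper": 1}, {"offset": [0, 0, 0], "rot": [0, 0, 0], "gripper": 1}, {"offset": [0, 0, 0], "rot": [0, 0, 0], "gripper": 1}, {"offset": [0, 0, 0], "rot": [0, 0, 0], "gripper": 1}]'

```text
time_s: 45.65
position: [0.5651, -0.0327, 0.2174]
tcp_rot: [[-0.03, 0.94, 0.339], [1.0, 0.028, 0.009], [-0.001, 0.34, -0.941]]
force: [-0.0, -1.3, -1.5]
opening: 0.113
```

Run:
```python
from plan import *
chain([((.48,-.06,.17),-45,0),((.45,-.22,.15),-80,0),((.455,-.275,.08),-80,0),((.455,-.275,.0085),-80,0)])
c=snap("side"); im=c['frame']; 
# white-cup pixels near the tray, to see whether cup 1 was knocked
for z in [.05]:
    u=proj(c,(.475,-.39,.05)); print('expected cup1 rim px',np.round(u,1))
h=cv2.cvtColor(im,cv2.COLOR_RGB2HSV); x0,y0=int(u[0])-40,int(u[1])-20
m=(h[y0:y0+70,x0:x0+80,1]<70)&(h[y0:y0+70,x0:x0+80,2]>95)
n,l,st,ce=cv2.connectedComponentsWithStats(m.astype(np.uint8))
for i in range(1,n):
    if st[i,4]>15: print(st[i],np.round(ce[i]+[x0,y0],1))
```

```text
t 45.65 q [ -17.3   27.7  106.7   13.8   27.4 -120.2] P [ 0.5651 -0.0327  0.2174] F [-0.  -1.3 -1.5] op 0.113
cup org [ 0.6343 -0.0307  0.1403] z-axis [0. 0. 1.] x-axis [ 1.    0.03 -0.  ]
-> P [ 0.431 -0.011  0.247] offset [  2.57 -11.55  -7.32] rot [ -0.12 -15.87  43.91]
   cup [ 0.48 -0.06  0.17] -45 0 q [-10.  18. 120. -25.  28. -35.] err 0.0
-> P [ 0.438 -0.152  0.227] offset [-9.45  9.13  5.45] rot [  0.   -11.97  32.89]
   cup [ 0.45 -0.22  0.15] -80 0 q [-25.  23. 114. -30.  35. -11.] err 0.0
-> P [ 0.443 -0.207  0.157] offset [-0.46  2.78  8.46] rot [0. 0. 0.]
   cup [ 0.455 -0.275  0.08 ] -80 0 q [-31.  33. 115. -39.  24.  -6.] err 0.0
-> P [ 0.443 -0.207  0.085] offset [ 0.   -2.45  6.72] rot [0. 0. 0.]
   cup [ 0.455 -0.275  0.008] -80 0 q [-31.  42. 116. -60.  17.  17.] err 0.0
expected cup1 rim px [313.1 157.1]
[   0    0   35   70 1360] [286.5 173.9]
[ 65   0  15  32 272] [346.9 150.1]
[ 54   3  13  15 101] [333. 148.]
[37 12 11  6 18] [314.6 151.9]
[  31   19   49   51 1051] [335.3 186.8]
```

Run:
```python
from plan import *
c=snap("top"); im=c['frame']; u=proj(c,(.475,-.39,.05)); v=proj(c,(.475,-.326,.046)); print('exp rim',np.round(u,1),'tip',np.round(v,1))
h=cv2.cvtColor(im,cv2.COLOR_RGB2HSV); x0,y0=380,175
for x,y in((412,203),(440,225),tuple(int(a) for a in u)): print(x,y,im[y,x],h[y,x])
m=(h[y0:245,x0:470,1]<90).astype(np.uint8)
for r in range(0,70,2): print(y0+r,''.join('#' if a else '.' for a in m[r]))
```

```text
exp rim [444.5 213.5] tip [423.2 213.3]
412 203 [62 39 22] [ 13 165  62]
440 225 [102  96  89] [ 16  33 102]
444 213 [100  94  87] [ 16  33 100]
175 ###############################..................#########################################
177 #############################.................................############################
179 ########...################................................................###############
181 ########...############..............................................................#####
183 #######..............................................................................#####
185 #######..............................................................................#####
187 ######..............................................................................######
189 ######..............................................................................######
191 ######..............................................................................######
193 ######..............................................................................######
195 #
[... 1669 characters left out ...]
..#####################..##########
231 #..........................................................##################..###########
233 ###########..................................................##############....###########
235 ########################........................................#######........###########
237 #####################################..........................................###########
239 #################################################.............................############
241 ##############################################################................############
243 ##########################################################################....############
```

Run:
```python
from plan import *
c=snap("top")
r=pt(c,447.3,223.8,.05);t=pt(c,425.2,226.5,.046);print(r,t)
# tray frame
e=np.array([.991,-.134]);n=np.array([.134,.991]);o=np.array([.5025,-.3318])
for p in(r,t):print('tray xy',(p[:2]-o)@e,(p[:2]-o)@n)
for x,y in((.455,-.272),(.51,-.29),(.5,-.275),(.49,-.27)):print(x,y,'tray',(np.array([x,y])-o)@e,(np.array([x,y])-o)@n,'dist to cup1 handle tip',np.hypot(x-t[0],y-t[1]))
m=cv2.cvtColor(c['frame'],cv2.COLOR_RGB2BGR)[170:260,370:490]
cv2.imwrite("pics/d1.png",cv2.convertScaleAbs(cv2.resize(m,None,fx=6,fy=6,interpolation=cv2.INTER_CUBIC),alpha=1.4))
chain([((.48,-.06,.17),-45,0),((.475,-.22,.15),-85,0),((.49,-.272,.08),-85,0),((.49,-.272,.0085),-85,0)])
```

```text
[ 0.44382096 -0.39793179  0.05      ] [ 0.43471084 -0.33155185  0.046     ]
tray xy -0.0492892677501132 -0.07339959863046343
tray xy -0.06721230646157679 -0.008837825923541293
0.455 -0.272 tray -0.05508569999999993 0.05289679999999997 dist to cup1 handle tip 0.0629132114386407
0.51 -0.29 tray 0.0018313000000000606 0.04242880000000001 dist to cup1 handle tip 0.08599426092087596
0.5 -0.275 tray -0.010088699999999942 0.05595379999999997 dist to cup1 handle tip 0.0863758366439506
0.49 -0.27 tray -0.020668699999999953 0.05956879999999997 dist to cup1 handle tip 0.08273766064154445
t 45.8 q [ -17.3   27.7  106.7   13.8   27.4 -120.2] P [ 0.5651 -0.0327  0.2174] F [-0.   0.5 -1.9] op 0.112
cup org [ 0.6343 -0.0307  0.1403] z-axis [0. 0. 1.] x-axis [ 1.    0.03 -0.  ]
-> P [ 0.431 -0.011  0.247] offset [  2.57 -11.55  -7.31] rot [ -0.12 -15.86  43.92]
   cup [ 0.48 -0.06  0.17] -45 0 q [-10.  18. 120. -25.  28. -35.] err 0.0
-> P [ 0.469 -0.151  0.227] offset [-7.2  11.14  6.18] rot [  0.   -13.68  37.59]
   cup [ 0.475 -0.22   0.15 ] -85 0 q [-22.  26. 109. -28.  40.  -6.] err 0.0
-> P [ 0.484 -0.203  0.157] offset [1.04 2.6  8.39] rot [0. 0. 0.]
   cup [ 0.49  -0.272  0.08 ] -85 0 q [-27.  34. 108. -34.  31.  -4.] err 0.0
-> P [ 0.484 -0.203  0.085] offset [ 0.   -2.45  6.72] rot [0. 0. 0.]
   cup [ 0.49  -0.272  0.008] -85 0 q [-27.  43. 110. -46.  24.  10.] err 0.0
```

The first cup was knocked about 3 cm since I set it down. It still stands upright and well inside the tray (0.444, −0.398), so I'll leave it. The second goes at (0.46, −0.27), clear of it and of the lamp.

Run:
```python
from plan import *
chain([((.48,-.06,.17),-45,0),((.45,-.22,.15),-80,0),((.46,-.270,.08),-80,0),((.46,-.270,.0085),-80,0)])
```

```text
t 45.8 q [ -17.3   27.7  106.7   13.8   27.4 -120.2] P [ 0.5651 -0.0327  0.2174] F [-0.   0.5 -1.9] op 0.112
cup org [ 0.6343 -0.0307  0.1403] z-axis [0. 0. 1.] x-axis [ 1.    0.03 -0.  ]
-> P [ 0.431 -0.011  0.247] offset [  2.57 -11.55  -7.31] rot [ -0.12 -15.86  43.92]
   cup [ 0.48 -0.06  0.17] -45 0 q [-10.  18. 120. -25.  28. -35.] err 0.0
-> P [ 0.438 -0.152  0.227] offset [-9.45  9.13  5.45] rot [  0.   -11.97  32.89]
   cup [ 0.45 -0.22  0.15] -80 0 q [-25.  23. 114. -30.  35. -11.] err 0.0
-> P [ 0.448 -0.202  0.157] offset [0.12 2.4  8.32] rot [0. 0. 0.]
   cup [ 0.46 -0.27  0.08] -80 0 q [-30.  33. 114. -38.  25.  -6.] err 0.0
-> P [ 0.448 -0.202  0.085] offset [ 0.   -2.45  6.72] rot [0. 0. 0.]
   cup [ 0.46  -0.27   0.008] -80 0 q [-30.  42. 116. -59.  18.  16.] err 0.0
```

arm_command --targets '[{"offset": [0.5, -2.4, -1.5], "rot": [0, -3, 8], "gripper": 1}, {"offset": [1, -4.7, -3], "rot": [0, -5.8, 16], "gripper": 1}, {"offset": [1.5, -7, -4.5], "rot": [0, -8.7, 24], "gripper": 1}, {"offset": [2, -9.3, -6], "rot": [0, -11.6, 32], "gripper": 1}, {"offset": [2.6, -11.5, -7.3], "rot": [0, -14, 38.5], "gripper": 1}, {"offset": [2.6, -11.5, -7.3], "rot": [0, -15.9, 43.9], "gripper": 1}, {"offset": [2.6, -11.5, -7.3], "rot": [0, -15.9, 43.9], "gripper": 1}]'

```text
time_s: 46.5
position: [0.4298, -0.0101, 0.2473]
tcp_rot: [[0.71, 0.662, 0.239], [0.704, -0.668, -0.243], [-0.001, 0.34, -0.94]]
force: [-0.3, 0.6, -1.7]
opening: 0.112
```

arm_command --targets '[{"offset": [-1.6, 1.5, 0.9], "rot": [0, -2, 5.5], "gripper": 1}, {"offset": [-3.2, 3, 1.8], "rot": [0, -4, 11], "gripper": 1}, {"offset": [-4.8, 4.6, 2.7], "rot": [0, -6, 16.5], "gripper": 1}, {"offset": [-6.4, 6.2, 3.7], "rot": [0, -8, 22], "gripper": 1}, {"offset": [-8, 7.7, 4.6], "rot": [0, -10, 27.5], "gripper": 1}, {"offset": [-9.4, 9.1, 5.4], "rot": [0, -12, 32.9], "gripper": 1}, {"offset": [-9.4, 9.1, 5.4], "rot": [0, -12, 32.9], "gripper": 1}]'

```text
time_s: 47.2
position: [0.4401, -0.1528, 0.2274]
tcp_rot: [[0.985, 0.16, 0.058], [0.17, -0.926, -0.338], [0.0, 0.343, -0.939]]
force: [-0.1, 0.1, -0.6]
opening: 0.114
```

Run:
```python
from plan import *
chain([((.46,-.270,.04),-80,0),((.46,-.270,.0085),-80,0)])
```

```text
t 47.2 q [-24.6  23.5 113.5 -29.6  34.9 -11.1] P [ 0.4401 -0.1528  0.2274] F [-0.1  0.1 -0.6] op 0.114
cup org [ 0.4519 -0.2213  0.1505] z-axis [-0.  0.  1.] x-axis [ 0.17 -0.99  0.  ]
-> P [ 0.448 -0.202  0.117] offset [-0.06  0.86 12.07] rot [ 0.05  0.06 -0.19]
   cup [ 0.46 -0.27  0.04] -80 0 q [-30.  38. 115. -48.  21.   5.] err 0.0
-> P [ 0.448 -0.202  0.085] offset [ 0.   -1.08  2.96] rot [0. 0. 0.]
   cup [ 0.46  -0.27   0.008] -80 0 q [-30.  42. 116. -59.  18.  16.] err 0.0
```

arm_command --targets '[{"offset": [0, 0.2, 2], "rot": [0, 0, 0], "gripper": 1}, {"offset": [0, 0.3, 4.5], "rot": [0, 0, 0], "gripper": 1}, {"offset": [0, 0.5, 7], "rot": [0, 0, 0], "gripper": 1}, {"offset": [0, 0.7, 9.5], "rot": [0, 0, 0], "gripper": 1}, {"offset": [-0.1, 0.9, 11.5], "rot": [0, 0, 0], "gripper": 1}, {"offset": [-0.1, 0.9, 12], "rot": [0, 0, 0], "gripper": 1}, {"offset": [-0.1, 0.9, 12], "rot": [0, 0, 0], "gripper": 1}]'

```text
time_s: 47.9
position: [0.4456, -0.1991, 0.1172]
tcp_rot: [[0.985, 0.165, 0.056], [0.174, -0.926, -0.336], [-0.003, 0.341, -0.94]]
force: [0.8, 0.1, -1.3]
opening: 0.108
```

arm_command --targets '[{"offset": [0, -0.4, 1.1], "rot": [0, 0, 0], "gripper": 1}, {"offset": [0, -0.7, 2], "rot": [0, 0, 0], "gripper": 1}, {"offset": [0, -0.9, 2.5], "rot": [0, 0, 0], "gripper": 1}, {"offset": [0, -1.0, 2.7], "rot": [0, 0, 0], "gripper": 1}, {"offset": [0, -1.0, 2.8], "rot": [0, 0, 0], "gripper": 1}, {"offset": [0, -1.0, 2.8], "rot": [0, 0, 0], "gripper": 1}, {"offset": [0, -1.0, 2.8], "rot": [0, 0, 0], "gripper": 1}]'

```text
time_s: 48.6
position: [0.446, -0.1997, 0.0884]
tcp_rot: [[0.985, 0.164, 0.058], [0.174, -0.925, -0.337], [-0.002, 0.342, -0.94]]
force: [0.1, 0.3, -1.8]
opening: 0.11
```

Underside about 2 mm above the tray: lower 2 mm, release and withdraw.

arm_command --targets '[{"offset": [0, -0.04, 0.1], "rot": [0, 0, 0], "gripper": 1}, {"offset": [0, -0.07, 0.19], "rot": [0, 0, 0], "gripper": 1}, {"offset": [0, -0.08, 0.24], "rot": [0, 0, 0], "gripper": 1}, {"offset": [0, -0.08, 0.24], "rot": [0, 0, 0], "gripper": 1}, {"offset": [0, -0.08, 0.24], "rot": [0, 0, 0], "gripper": 1}]'

```text
time_s: 49.1
position: [0.4458, -0.1997, 0.0859]
tcp_rot: [[0.985, 0.164, 0.058], [0.174, -0.925, -0.337], [-0.002, 0.342, -0.94]]
force: [-1.7, 1.7, 5.5]
opening: 0.117
```

arm_command --targets '[{"offset": [0, 0, 0], "rot": [0, 0, 0], "gripper": 0.6}, {"offset": [0, 0, 0], "rot": [0, 0, 0], "gripper": 0.6}, {"offset": [0, 0, 0], "rot": [0, 0, 0], "gripper": 0.6}, {"offset": [0, 0, 0], "rot": [0, 0, 0], "gripper": 0.6}, {"offset": [0, 0, 0], "rot": [0, 0, 0], "gripper": 0.6}]'

```text
time_s: 49.6
position: [0.4458, -0.1998, 0.0853]
tcp_rot: [[0.985, 0.164, 0.057], [0.173, -0.925, -0.337], [-0.003, 0.342, -0.94]]
force: [-0.3, -0.1, 1.9]
opening: 0.381
```

arm_command --targets '[{"offset": [0, 0, -2], "rot": [0, 0, 0], "gripper": 0.6}, {"offset": [0, 0, -5], "rot": [0, 0, 0], "gripper": 0.6}, {"offset": [0, 0, -9], "rot": [0, 0, 0], "gripper": 0.6}, {"offset": [0, 0, -13], "rot": [0, 0, 0], "gripper": 0.6}, {"offset": [-2, -4, -17], "rot": [0, 0, 0], "gripper": 0.6}, {"offset": [-4, -9, -20], "rot": [0, 0, 0], "gripper": 0.6}, {"offset": [-4, -13, -22], "rot": [0, 0, 0], "gripper": 0.6}, {"offset": [-4, -13, -22], "rot": [0, 0, 0], "gripper": 0.6}]'

```text
time_s: 50.4
position: [0.3698, -0.0093, 0.2484]
tcp_rot: [[0.984, 0.167, 0.057], [0.176, -0.925, -0.336], [-0.003, 0.341, -0.94]]
force: [0.6, -0.1, -0.3]
opening: 0.403
```

Run:
```python
from plan import *
now()
a=cv2.cvtColor(snap("top")['frame'],cv2.COLOR_RGB2BGR);b=cv2.cvtColor(snap("side")['frame'],cv2.COLOR_RGB2BGR)
r=lambda m:cv2.resize(m,(400,400),interpolation=cv2.INTER_CUBIC)
cv2.imwrite("pics/fin.png",cv2.convertScaleAbs(np.hstack([r(a[130:300,300:470]),r(b[110:250,240:380])]),alpha=1.3))
```

```text
t 50.4 q [ -6.7  16.7 121.4 -30.4  40.3   6.3] P [ 0.3698 -0.0093  0.2484] F [ 0.6 -0.1 -0.3] op 0.403
cup org [ 0.3817 -0.0776  0.1713] z-axis [ 0. -0.  1.] x-axis [ 0.18 -0.98 -0.  ]
```

View pics/fin.png

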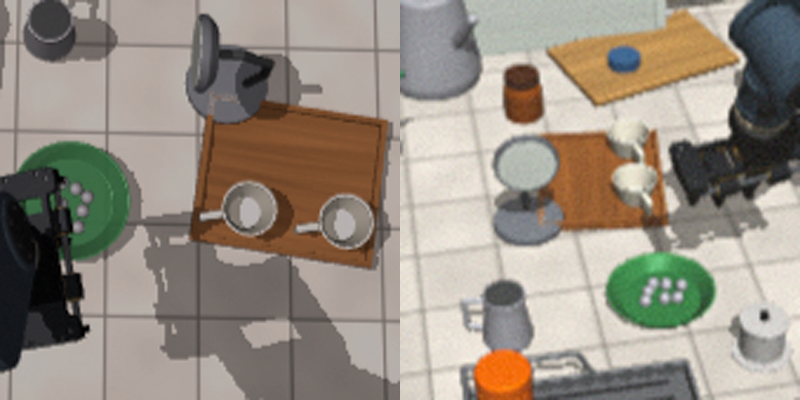

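Both cups stand upright and empty on the tray at (250,208) and (346,221), left half. The balls are all in the dish at (660,290), right half, and the jug, phin and lamp are in place. Handing in.

```bash
python3 -c "
from rig import ticket; print(ticket.hand_in())"
```

```text
the job is handed in; nothing more can be done
None
```

The job is done and handed in at about 50 s of the 200 s. I emptied each cup low over the dish and held it level at the lamp with its left, front and right sides to the light, about 1.5 s each. I then stood it upright on the tray; the right-hand cup went first.

**Last check:** the final picture showed both cups upright and empty on the tray, all 7 balls (3 + 4) in the dish, and the jug, phin and lamp undisturbed. The gripper was open and touching nothing.

**Disagreements:**
- **Cup knocked:** the first cup was knocked about 3 cm after I set it down. It still stood well inside the tray, so I left it and shifted the second cup's spot a little.
- **Low pour:** during the second pour the cup sat about 8 mm lower than planned, but the force readings showed no contact and no ball was lost.

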